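# Refit the rollers' retaining rings and the rods of the strap guide

### The arm

A 6-joint arm with a two-finger parallel gripper is mounted at the origin on the work surface. World frame = base frame: x ahead of the robot, y to its left, z up, the work surface at z = 0. Lengths are in m, angles in rad, forces in N, time in s.
With the tool pointing down it reaches from about 0.25 to 0.775 m from the base axis. Payload 4 kg.
Tool frame: the origin (TCP) lies at the very end of the fingers, on their centre line; the grasp point (between the pads) lies 19 mm behind it (robot.pinch_z is the distance from the TCP to the grasp point, in m); z points along the fingers, y is the line along which they close (so a half turn about z gives the same grasp; the last joint's range is limited). The gripper opens to 94 mm and grips with 3 to 60 N. Pads are 16 mm wide; open, the fingers measure 119 mm over their backs; the gripper's body (75 mm by 177 mm) begins 78 mm behind the grasp point.
Start: joints at [1.136, 0.087, 1.371, -0, 1.684, -0.103], TCP at [0.179, 0.52, 0.206] pointing down, gripper open.
Joint ranges: [-3.1, 3.1], [-0.76, 2.03], [0.27, 2.55], [-1.08, 4.22], [0.17, 2.65], [-2.57, 2.57]. Speed limits (rad/s): [2.79, 2.79, 3.14, 3.14, 3.14, 3.14].

### API

Orientations are given as [roll, pitch, yaw] about the fixed x, y, z axes, in that order (R = Rz(yaw) Ry(pitch) Rx(roll)).
In Python, from bench import robot gives the robot as it stands.
- The arm moves only by the tool arm_command, never from a script. Its argument "targets" is one flat list of numbers, 7 for each row, row after row: the turn, a rotation vector about the tool's x, y, z in degrees, then the shift along the tool's x, y, z in mm, then the closure, from -1 (fully open) to 1 (shut). In form: [ax, ay, az, x, y, z, hand, ax, ay, az, x, y, z, hand, ...]. A call has 1 to 20 rows; each row is the pose to reach, as a shift and turn from the pose commanded when the call began, along the tool's axes at that moment; what a row does not reach only later rows make up. A row lasts 1/10 s, in which the tool goes at most 50 mm and 8.59 degrees, less where a joint would pass 70% of its speed; a pose out of reach is approached as far as the arm can. A call with a gripper value outside its range is refused whole. The fingers move at their own pace and stop on an object; the grip force is fixed at half the most. Time passes only in rows, so rows that repeat a pose let the fingers close. It gives the time, the measured TCP pose, the force, the opening and the grip force at its end, in the units of the state.
- robot.get_obs(): the state, without advancing time (a new reading comes with each control period).
- robot.snapshot(name): name is "scene" or "top"; returns a dict with "color" (384x512x3 uint8, red, green, blue), "range_z" (384x512 float32, m along the optical axis (not along the pixel's ray), 0 where there is no reading), "fx", "fy", "cx", "cy" (pixels), "T" (4x4, takes a point from camera to world coordinates). Camera axes: x right, y down, z forward; pixel columns grow to the right and rows downward; lengths in m; the calibration is good to about 2 mm. A picture is of the moment at which its call begins.
- robot.close_job(): hands the job in; it is judged then, once.
The state is a dict: "time": time; "joint_positions": joint angles; "qvel": joint speeds; "joint_torque": joint torques, N m; "tool_pos": TCP position; "ee_rot": TCP orientation; "wrist_force": force on the tool from outside, world axes, zero at the start; "wrist_torque": the same for the moment, N m; "width": finger opening in m; "finger_force": force on a finger pad.
Only numpy, scipy, OpenCV 4.12 (cv2) and the standard library are available. Lean on these libraries where they do the work, as an engineer would, in place of code of your own. Each camera call takes 0.05 s, during which the arm holds its last target. There are 200 camera calls.

### The job

With the retaining-ring pliers, spread each of the two loose retaining rings and slide it down over the head of a roller spindle of the strap guide until it snaps shut in the groove above the roller, one ring to a spindle; the fingers must not touch the rings. Push every loose hold-down rod down past the sprung jaws into a free pair of fork clips, hexagon ends outside the cheeks, until it sits fully home, and hang the pliers back in their rack as they were. Do not tip over the jars or the tin.

Things in the scene. Friction and masses are not known exactly. Their poses are not given: they have to be found in the camera images.
- guide: strap guide unit, green, fixed on the bench (pose varies): base plate 260 x 176 x 14 mm, two upright cheek plates 8 mm thick along its x at y = +-62 mm, two roller spindles at its +x end, 89 mm high. Origin under the plate, x along the strap path, y across it
- spindle1 (a point): axis of the roller spindle at guide +y, at the roller's top face, 66 mm above the bench. Black roller 60 mm wide; above it the steel spindle has a groove 42 mm in diameter from 66 to 75 mm, then a head 48 mm in diameter up to 84 mm, tapering to 41 mm at its top, 88.5 mm above the bench. Takes one ring
- spindle2 (a point): the same for the spindle at guide -y, 104 mm from spindle1. Takes one ring
- ring1: retaining ring (dark steel circlip), 6 mm thick, bore 42.8 mm, outside 56 mm, 50 g, flat on the bench. Origin: bore centre, on the underside; z up, x to the gap. Lugs beside the gap have square through holes 10 mm wide, centres at x = 31, y = +-17 mm. Rigid back piece (this pose is its pose) and two arms sprung shut, hinged at x = -21, y = +-12 mm.
- ring1a (a joint): ring1's +y arm, rad: 0 shut (sprung), limit 0.45. With both arms at 0.27 it passes the 48 mm head with 1.9 mm to spare all round if the spindle axis lies 4.7 mm from the ring's origin towards the gap (at 0.30: 2.5 mm to spare, 5.3 mm); hole centres are then at x = 28, y = +-31 mm. When shut on the groove the two axes coincide
- ring1b (a joint): ring1's -y arm, rad, likewise. Spreading to 0.27 takes about 5 N at the lugs. While spread, the ring hangs from the pliers' pins by friction, drooping up to 0.1 rad at its back
- ring2: second retaining ring, same as ring1 in all
- ring2a (a joint): ring2's +y arm, rad, as ring1a
- ring2b (a joint): ring2's -y arm, rad, as ring1b
- pliers: ring pliers, 172 mm, 0.15 kg, nose down in the rack. Origin midway between the pin tips (12 mm over the bench), z up to the handles, y from half to half; pose of the +y half. Pins 4 mm thick, 6.6 mm long, at y = +-17 mm, under shoulders 16 mm (x) by 10 mm on noses 8 x 9 mm. Red handles 18 mm wide in x at z = 118 to 171 mm, 59 mm over their outsides at z = 144, 67 mm at the top. Rivet at z = 82 mm
- squeeze (a joint): how far the pliers' handles are squeezed, rad: 0 at rest (sprung), limit 0.52. Squeezing SPREADS the pins: 0.1 rad moves each pin 4 mm out and each handle 3 mm in (at z = 144 mm) and lowers the tips by 0.7 mm under the hand. A ring at 0.27 needs about 0.44, handles then 30 mm over their outsides. 12 N on the handles at rest, 20 N then
- rack_top (a point): centre of the slot in the top of the pliers rack, 124 mm above the bench. The slot is 32 mm along the rack's x, 58 mm along its y. The pliers hang in it by the undersides of their slip guards (at pliers z = 112 mm), so their origin is 112 mm below this point, their y along the rack's y
- rack: pliers rack, a brown wooden block 60 x 104 mm, 124 mm high, fixed (pose varies); origin under its centre, y along its slot
- fork1 (a point): middle of the first rod place: a seated rod's axis passes here along guide y, 62 mm above the bench. A rod place is two fork clips, on the cheeks at y = +-62 mm: fixed prong at +x, sprung hinged jaw at -x closing over the rod, mouth open upwards, 90 mm above the bench. A rod is pushed down with 5 to 15 N in all. Places are 58 mm apart; free to 20 mm above the bench between the cheeks
- fork2 (a point): middle of the second rod place, as fork1
- fork3 (a point): middle of the third rod place (nearest the spindles), as fork1
- rod1: hold-down rod, steel, 12 mm thick, 164 mm long along its y, a hexagon end piece 18 mm across flats, 12 mm long, at each end (inner faces at y = +-70 mm, to go outside the cheeks); 0.14 kg; on the bench, its axis 9 mm up. Origin at its middle, on the axis. Two or three of the three rods are there
- rod2: hold-down rod, steel, 12 mm thick, 164 mm long along its y, a hexagon end piece 18 mm across flats, 12 mm long, at each end (inner faces at y = +-70 mm, to go outside the cheeks); 0.14 kg; on the bench, its axis 9 mm up. Origin at its middle, on the axis. Two or three of the three rods are there
- rod3: hold-down rod, steel, 12 mm thick, 164 mm long along its y, a hexagon end piece 18 mm across flats, 12 mm long, at each end (inner faces at y = +-70 mm, to go outside the cheeks); 0.14 kg; on the bench, its axis 9 mm up. Origin at its middle, on the axis. Two or three of the three rods are there
- jar1: jar of rivets, 60 mm wide, 85 mm high, a bystander; origin under its centre
- jar2: smaller jar of rivets, 54 mm wide, 70 mm high, a bystander; origin under its centre
- tin: flat round tin, 54 mm wide, 34 mm high, a bystander; origin under its centre
Mind the look-alikes: they are no part of the job. What is shaped like the rod3 but yellow is not meant. There is more than one size of the pliers; the one meant has the size given above.

How it is judged:
On the way:
1. a ring hangs spread on the pliers, clear of the bench (((height (world z) of ring1 above 0.04 m and contact force between pliers and ring1 above 0.2 N and value of joint ring1a above 0.1 rad) or (height (world z) of ring2 above 0.04 m and contact force between pliers and ring2 above 0.2 N and value of joint ring2a above 0.1 rad))), for 0.1 s.
At the end, for the whole second after the job is handed in: every ring shut (0.08 rad) and flat in a spindle's groove, 4 mm from its axis; every rod in a rod place of its own to 5 mm along x, 10 mm along y, 3.5 mm in height, 0.06 rad; pliers hung nose down in the rack to 14 mm and 0.12 rad; all at rest (((horizontal distance between ring1 and spindle1 below 0.004 m and z of ring1 in the frame of spindle1 between -0.003 and 0.005 m and angle between ring1's own z axis and vertical below 0.1 rad and value of joint each of ring1a, ring1b below 0.08 rad) or (horizontal distance between ring1 and spindle2 below 0.004 m and z of ring1 in the frame of spindle2 between -0.003 and 0.005 m and angle between ring1's own z axis and vertical below 0.1 rad and value of joint each of ring1a, ring1b below 0.08 rad)) and ((horizontal distance between ring2 and spindle1 below 0.004 m and z of ring2 in the frame of spindle1 between -0.003 and 0.005 m and angle between ring2's own z axis and vertical below 0.1 rad and value of joint each of ring2a, ring2b below 0.08 rad) or (horizontal distance between ring2 and spindle2 below 0.004 m and z of ring2 in the frame of spindle2 between -0.003 and 0.005 m and angle between ring2's own z axis and vertical below 0.1 rad and value of joint each of ring2a, ring2b below 0.08 rad)) and ((x of rod1 in the frame of fork1 between -0.005 and 0.005 m and y of rod1 in the frame of fork1 between -0.01 and 0.01 m and z of rod1 in the frame of fork1 between -0.0035 and 0.0035 m and angle between the y axis of rod1 and the y axis of guide, either way round below 0.06 rad) or (x of rod1 in the frame of fork2 between -0.005 and 0.005 m and y of rod1 in the frame of fork2 between -0.01 and 0.01 m and z of rod1 in the frame of fork2 between -0.0035 and 0.0035 m and angle between the y axis of rod1 and the y axis of guide, either way round below 0.06 rad) or (x of rod1 in the frame of fork3 between -0.005 and 0.005 m and y of rod1 in the frame of fork3 between -0.01 and 0.01 m and z of rod1 in the frame of fork3 between -0.0035 and 0.0035 m and angle between the y axis of rod1 and the y axis of guide, either way round below 0.06 rad)) and ((x of rod2 in the frame of fork1 between -0.005 and 0.005 m and y of rod2 in the frame of fork1 between -0.01 and 0.01 m and z of rod2 in the frame of fork1 between -0.0035 and 0.0035 m and angle between the y axis of rod2 and the y axis of guide, either way round below 0.06 rad) or (x of rod2 in the frame of fork2 between -0.005 and 0.005 m and y of rod2 in the frame of fork2 between -0.01 and 0.01 m and z of rod2 in the frame of fork2 between -0.0035 and 0.0035 m and angle between the y axis of rod2 and the y axis of guide, either way round below 0.06 rad) or (x of rod2 in the frame of fork3 between -0.005 and 0.005 m and y of rod2 in the frame of fork3 between -0.01 and 0.01 m and z of rod2 in the frame of fork3 between -0.0035 and 0.0035 m and angle between the y axis of rod2 and the y axis of guide, either way round below 0.06 rad)) and ((x of rod3 in the frame of fork1 between -0.005 and 0.005 m and y of rod3 in the frame of fork1 between -0.01 and 0.01 m and z of rod3 in the frame of fork1 between -0.0035 and 0.0035 m and angle between the y axis of rod3 and the y axis of guide, either way round below 0.06 rad) or (x of rod3 in the frame of fork2 between -0.005 and 0.005 m and y of rod3 in the frame of fork2 between -0.01 and 0.01 m and z of rod3 in the frame of fork2 between -0.0035 and 0.0035 m and angle between the y axis of rod3 and the y axis of guide, either way round below 0.06 rad) or (x of rod3 in the frame of fork3 between -0.005 and 0.005 m and y of rod3 in the frame of fork3 between -0.01 and 0.01 m and z of rod3 in the frame of fork3 between -0.0035 and 0.0035 m and angle between the y axis of rod3 and the y axis of guide, either way round below 0.06 rad)) and horizontal distance between pliers and rack_top below 0.014 m and z of pliers in the frame of rack_top below -0.104 m and angle between pliers's own z axis and vertical below 0.12 rad and linear speed of each of pliers, ring1, ring2, rod1, rod2, rod3 below 0.03 m/s); the robot touches nothing.
It fails at once if the fingers touch a ring (contact force between the fingers and ring1 above 1 N or contact force between the fingers and ring2 above 1 N).
It fails at once if a jar or the tin is tipped over (angle between any of jar1, jar2, tin's own z axis and vertical above 0.6 rad).
Of rod1, rod2, rod3 only 2 to 3 are there at a start; the rules pass over those that are not, and their reading is None.
At some moment in a run one of rod1, rod2, rod3, ring1, ring2 may be knocked a few centimetres aside while the robot is not near it.
It also fails if it takes over 210 s, if anything falls off the work surface, if the arm or the gripper's body presses on something with over 40 N, if the wrist force passes 120 N, or if a joint passes its speed limit or range.

## Working session

There is one attempt and no reset: what is moved stays moved. The work goes in short steps, Python scripts to look and compute and a tool call to move; the robot and the scene stay as the last step left them, time stands still between calls to the robot, and variables do not carry over. Pictures are saved under pics/ and viewed, at most 14 in all, crops included, and the job is handed in when it is done.

Besides the shell and the picture viewer there is one more tool, called as name(argument=value, ...) on one line, values as JSON. arm_command: Moves the arm, as the interface text tells. Its arguments: {"type":"object","properties":{"targets":{"type":"array"}},"required":["targets"]}

```bash
ls; mkdir -p pics; cat > h.py <<'E'
from bench import robot
import numpy as np, cv2
from scipy.spatial.transform import Rotation as R
def snap(n):
    s=robot.snapshot(n); s['name']=n; return s
def save(s,f,crop=None,k=1):
    im=s['color'][:,:,::-1]
    if crop: u0,v0,u1,v1=crop; im=im[v0:v1,u0:u1]
    cv2.imwrite('pics/'+f,cv2.resize(im,None,fx=k,fy=k,interpolation=cv2.INTER_CUBIC))
def cloud(s):
    z=s['range_z']; v,u=np.mgrid[:z.shape[0],:z.shape[1]]
    P=np.stack([(u-s['cx'])/s['fx']*z,(v-s['cy'])/s['fy']*z,z],-1)
    W=P@s['T'][:3,:3].T+s['T'][:3,3]; W[z==0]=np.nan; return W
def ray(s,u,v,h):
    d=s['T'][:3,:3]@np.array([(u-s['cx'])/s['fx'],(v-s['cy'])/s['fy'],1]); o=s['T'][:3,3]
    return o+d*(h-o[2])/d[2]
E
python3 - <<'E'
from h import *
o=robot.get_obs(); print(o)
for n in('scene','top'):
    s=snap(n); save(s,n+'0.png',None,1.5); print(n,s['fx'],s['cx'],s['cy'],s['T'].round(4).tolist())
    np.savez(n+'0.npz',**s)
E
```

```text
pics
{'time': 0.0, 'joint_positions': array([ 1.13591317e+00,  8.79287427e-02,  1.37225651e+00,  3.04195200e-05,
        1.68361234e+00, -1.03087173e-01]), 'qvel': array([ 0.0003152 , -0.00087508,  0.00209516, -0.0003549 ,  0.00109598,
       -0.00218197]), 'joint_torque': array([ 3.46199176e-04, -3.40173268e+01, -3.02431154e+01,  7.18262815e-02,
        3.28353408e-02, -1.90000405e-04]), 'tool_pos': array([0.178909  , 0.51949755, 0.2043174 ]), 'ee_rot': array([-3.13940253e+00, -2.56971665e-04,  2.80979978e+00]), 'wrist_force': array([-0.79169187, -0.52953471, -0.17218188]), 'wrist_torque': array([ 0.00819939, -0.0252299 , -0.02772054]), 'finger_force': 0.0, 'width': 0.0937634542999122}
scene 379.2845739278505 253.24355555133832 194.77182493160728 [[0.5314, 0.6087, -0.5891, 1.0183], [0.8471, -0.3842, 0.3672, -0.3641], [-0.0028, -0.6942, -0.7198, 0.7593], [0.0, 0.0, 0.0, 1.0]]
top 408.04687221561875 249.6941775612801 190.36311415574937 [[-0.0178, -0.9963, 0.0845, 0.3928], [-0.9995, 0.0155, -0.0277, -0.0314], [0.0263, -0.0849, -0.996, 1.238], [0.0, 0.0, 0.0, 1.0]]
```

View pics/scene0.png

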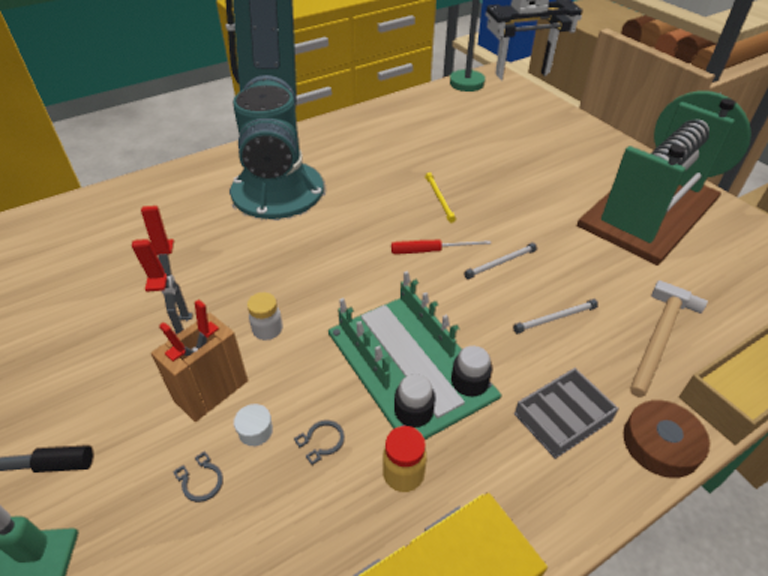

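View pics/top0.png

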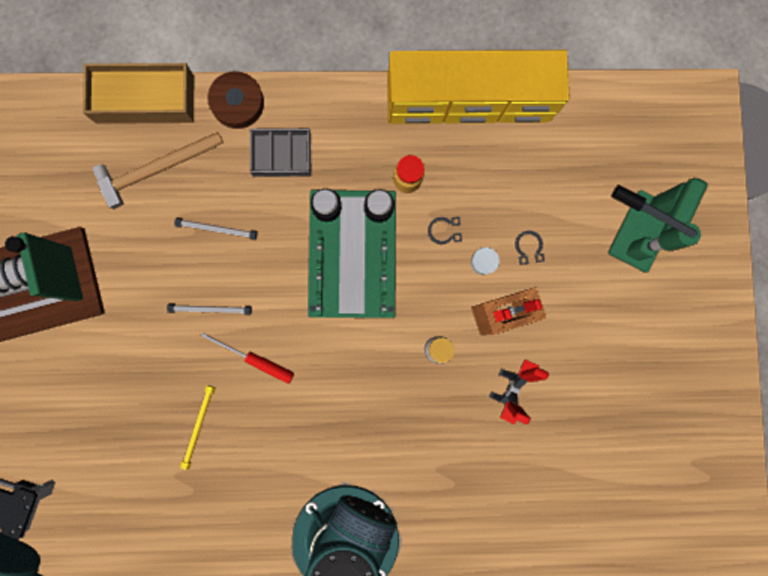

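The scene shows two grey rods at top (215,228) and (209,309), in 1.5x pixels. The guide is at (352,254), with spindles at (325,205) and (378,205). The rings are at (443,230) and (529,247), and the rack with small pliers is at (508,311).

The look-alikes are a yellow rod at (198,427), not meant because of its colour, and larger standing pliers at (518,392). The pliers in the rack fit the description.

```bash
cat > meas.py <<'E'
from h import *
T=snap('top'); S=snap('scene')
def comps(s,lo,hi,amin=20):
    W=cloud(s); m=((W[...,2]>lo)&(W[...,2]<hi)&(W[...,0]>.1)&(W[...,0]<.9)&(abs(W[...,1])<.7)).astype(np.uint8)
    n,l,st,c=cv2.connectedComponentsWithStats(m,connectivity=8)
    for i in range(1,n):
        if st[i,4]<amin: continue
        p=W[l==i]; r=cv2.minAreaRect((p[:,:2]*1000).astype(np.float32))
        print(s['name'],np.round(c[i]).astype(int),st[i,4],'xy',np.round(p[:,:2].mean(0)*1e3),'z10/50/90',np.round(np.percentile(p[:,2],[10,50,90])*1e3,1),'rect',[np.round(a,0).tolist() if not np.isscalar(a) else round(a,1) for a in r])
if __name__=='__main__':
    W=cloud(T); print('bench z',np.nanmedian(W[220:300,150:300,2]))
    W=cloud(S); print('bench z',np.nanmedian(W[230:260,200:215,2]))
    for s in(T,S): comps(s,.004,.3)
    print('--spindle tops'); 
    for s in(T,S): comps(s,.083,.096,5)
    print('--rods');
    save(T,'t_guide.png',(190,110,380,300),4)
E
python3 meas.py
```

```text
bench z 0.0005354216349614527
bench z -0.00140567120022006
top [317  63] 4329 xy [ 854. -264.] z10/50/90 [ 42.8 118.9 122.9] rect [[861.0, -282.0], [78.0, 374.0], 0.0]
top [92 70] 1735 xy [864. 401.] z10/50/90 [21.1 40.8 59.2] rect [[868.0, 408.0], [64.0, 217.0], 0.2]
top [174  88] 2043 xy [810. 160.] z10/50/90 [ 5.7 31.1 38.6] rect [[818.0, 153.0], [251.0, 148.0], 32.5]
top [ 99 112] 1000 xy [739. 384.] z10/50/90 [14.9 24.2 28.3] rect [[734.0, 367.0], [102.0, 274.0], 12.2]
top [272 116] 426 xy [ 709. -132.] z10/50/90 [23.3 84.  87.8] rect [[724.0, -135.0], [66.0, 72.0], 60.4]
top [437 148] 2521 xy [ 597. -590.] z10/50/90 [ 14.7 126.3 243.3] rect [[644.0, -584.0], [205.0, 200.0], 63.4]
top [234 169] 4970 xy [559. -20.] z10/50/90 [12.4 18.  84.7] rect [[566.0, -22.0], [184.0, 272.0], 88.5]
top [294 151] 103 xy [ 615. -203.] z10/50/90 [4.4 6.7 9.5] rect [[618.0, -206.0], [45.0, 77.0], 46.3]
top [143 152] 270 xy [618. 253.] z10/50/90 [ 8.  14.  18.6] rect [[623.0, 254.0], [173.0, 28.0], 79.6]
top [ 31 188] 4049 xy [506. 552.] z10/50/90 [ 18.   29.9 184.6] rect [[521.0, 595.0], [208.0, 2
[... 8416 characters left out ...]
z10/50/90 [83.4 87.4 89.1] rect [[588.0, -85.0], [9.0, 9.0], 85.4]
scene [277 258] 306 xy [653. -78.] z10/50/90 [84.9 86.8 88.3] rect [[652.0, -78.0], [45.0, 43.0], 54.3]
scene [270 296] 340 xy [ 717. -138.] z10/50/90 [83.2 84.  85.1] rect [[717.0, -137.0], [50.0, 51.0], 25.5]
scene [297 344] 5 xy [ 825. -154.] z10/50/90 [95.5 95.8 95.9] rect [[825.0, -154.0], [1.0, 6.0], 11.0]
scene [  7 352] 139 xy [ 563. -592.] z10/50/90 [83.5 85.3 92.7] rect [[562.0, -592.0], [18.0, 30.0], 50.0]
scene [284 352] 6 xy [ 824. -181.] z10/50/90 [92.9 94.3 95.7] rect [[825.0, -181.0], [5.0, 2.0], 61.3]
scene [248 376] 5 xy [ 825. -255.] z10/50/90 [95.2 95.6 95.9] rect [[825.0, -255.0], [3.0, 4.0], 85.2]
--rods
```

View pics/t_guide.png

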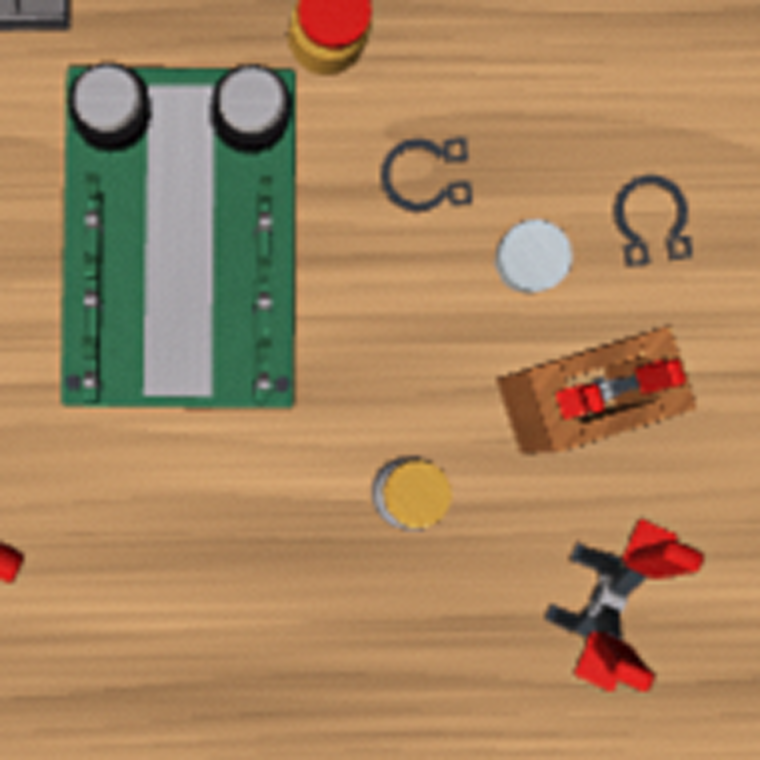

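```bash
cat > plan.py <<'E'
import sys
from h import *
# args: x,y,z,yawdeg (mm) ... -> shift/turn in tool axes
def main():
    o=robot.get_obs(); R0=R.from_euler('xyz',o['ee_rot']); p=o['tool_pos']*1e3
    print('t',round(o['time'],1),'tcp',p.round(1),'rpy',np.degrees(o['ee_rot']).round(1),'F',o['wrist_force'].round(1),'w',round(o['width']*1e3,1),'ff',round(o['finger_force'],1))
    for a in sys.argv[1:]:
        x,y,z,w=map(float,a.split(','))
        d=R0.inv().apply(np.array([x,y,z])-p); rv=np.degrees((R0.inv()*R.from_euler('xyz',[180,0,w],degrees=True)).as_rotvec())
        print(a,'-> turn',rv.round(1),'shift',d.round(1))
main()
E
python3 plan.py 619,252,120,79.7 619,252,3,79.7
python3 - <<'E'
from h import *
# rod ends in top view: grey rods by depth, PCA of upper pts in both views
from meas import T,S
for s in(T,S):
    W=cloud(s)
    for c in((.619,.252),(.457,.266)):
        m=(np.hypot(W[...,0]-c[0],W[...,1]-c[1])<.1)&(W[...,2]>.006)&(W[...,2]<.03)
        p=W[m]; q=p[:,:2]; u,sv,vt=np.linalg.svd(q-q.mean(0)); d=vt[0]*np.sign(vt[0,1]); t=(q-q.mean(0))@d; n=(q-q.mean(0))@[d[1],-d[0]]
        mid=q.mean(0)+d*(t.min()+t.max())/2
        print(s['name'],'mid',(mid*1e3).round(1),'len',round(np.ptp(t)*1e3),'wid',round(np.ptp(n)*1e3,1),'yaw',np.degrees(np.arctan2(-d[0],d[1])).round(1))
E
```

```text
t 0.2 tcp [179.  519.7 204.8] rpy [-179.9   -0.   161. ] F [-0.1  0.   0. ] w 94.2 ff 0.0
619,252,120,79.7 -> turn [-0.1  0.  81.3] shift [-503.2 -109.7   84.8]
619,252,3,79.7 -> turn [-0.1  0.  81.3] shift [-503.2 -109.5  201.8]
top mid [617.9 251.9] len 181 wid 189.3 yaw -10.7
top mid [445.6 272.1] len 176 wid 195.0 yaw -12.2
scene mid [618.9 251.4] len 166 wid 19.2 yaw -10.7
scene mid [445.8 265. ] len 162 wid 92.0 yaw -10.2
```

arm_command(targets=[0,0,81.5,-503,-110,85,-0.2,0,0,81.5,-503,-110,85,-0.2,0,0,81.5,-503,-110,85,-0.2,0,0,81.5,-503,-110,85,-0.2,0,0,81.5,-503,-110,85,-0.2,0,0,81.5,-503,-110,85,-0.2,0,0,81.5,-503,-110,85,-0.2,0,0,81.5,-503,-110,85,-0.2,0,0,81.5,-503,-110,85,-0.2,0,0,81.5,-503,-110,85,-0.2,0,0,81.5,-503,-110,85,-0.2,0,0,81.5,-503,-110,85,-0.2,0,0,81.5,-503,-110,85,-0.2,0,0,81.5,-503,-110,85,-0.2,0,0,81.5,-503,-110,85,-0.2,0,0,81.5,-503,-110,85,-0.2])

```text
time: 1.9
tool_pos: [0.6182, 0.2533, 0.1213]
ee_rot: [3.141, -0.001, 1.389]
wrist_force: [0.5, 0.7, 0.3]
width: 0.0563
finger_force: 0.0
```

arm_command(targets=[0,0,0,0,0,50,-0.2,0,0,0,0,0,100,-0.2,0,0,0,0,0,112,-0.2,0,0,0,0,0,118,-0.2,0,0,0,0,0,118,-0.2,0,0,0,0,0,118,1,0,0,0,0,0,118,1,0,0,0,0,0,118,1,0,0,0,0,0,118,1,0,0,0,0,0,118,1,0,0,0,0,0,118,1,0,0,0,0,0,100,1,0,0,0,0,0,60,1,0,0,0,0,0,10,1,0,0,0,0,0,-10,1,0,0,0,0,0,-10,1])

```text
time: 3.5
tool_pos: [0.6214, 0.253, 0.1359]
ee_rot: [3.133, -0.005, 1.387]
wrist_force: [0.3, 0.6, -1.1]
width: 0.0109
finger_force: 30.0
```

```bash
cat > fit.py <<'E'
from h import *
T=snap('top'); S=snap('scene')
for s in(T,S):
    W=cloud(s); np.set_printoptions(suppress=True)
    # guide yaw/centre: green plate mask
    im=cv2.cvtColor(s['color'],cv2.COLOR_RGB2HSV); 
    P=W[(abs(W[...,0]-.565)<.2)&(abs(W[...,1]+.02)<.13)&(im[...,0]>55)&(im[...,0]<90)&(im[...,1]>90)&(abs(W[...,2]-.014)<.004)][:,:2]*1e3
    r=cv2.minAreaRect(P.astype(np.float32)); print(s['name'],'plate',np.round(r[0],1),np.round(r[1],1),round(r[2],1))
    # spindle heads
    for c in((655,28),(652,-76)):
        m=(np.hypot(W[...,0]*1e3-c[0],W[...,1]*1e3-c[1])<32)&(W[...,2]>.086); q=(W[m][:,:2]*1e3).astype(np.float32)
        print('  spindle top',np.round(cv2.minEnclosingCircle(q)[0],1),q.mean(0).round(1),round(cv2.minEnclosingCircle(q)[1],1))
    # held rod
    o=robot.get_obs(); t=o['tool_pos']
    m=(np.hypot(W[...,0]-t[0],W[...,1]-t[1])<.11)&(abs(W[...,2]-t[2]-.011)<.02)
    q=W[m]; print('  rod region',q[:,:].mean(0).round(4)*1e3, (t*1e3).round(1),np.ptp(q[:,:2],axis=0))
    save(s,f"a_{s['name']}.png",(180,90,420,270) if s['name']=='top' else (190,130,430,310),3.3)
E
python3 fit.py
```

```text
top plate [564.1 -20.8] [171.4 256.9] 88.3
  spindle top [654.1  29.6] [654.6  29.1] 22.7
  spindle top [651.5 -74.4] [651.4 -74.9] 23.4
  rod region [613.4 209.6 147.7] [618.4 252.  129.4] [0.03895005 0.0766255 ]
scene plate [565.  -24.3] [172.5 256.1] 88.6
  spindle top [654.9  26.7] [654.5  26.9] 21.7
  spindle top [651.4 -76.8] [651.6 -76.6] 22.0
  rod region [618.8 232.4 143.3] [618.4 252.  129.4] [0.04625388 0.16341034]
```

```bash
python3 - <<'E'
from h import *
S=snap('scene'); T=snap('top')
a=cv2.resize(S['color'][175:275,215:335],None,fx=5,fy=5,interpolation=cv2.INTER_CUBIC)
cv2.imwrite('pics/fork.png',a[:,:,::-1])
for s in(T,S):
    W=cloud(s)*1e3
    # fork profiles: points above cheek, binned by guide x at each cheek
    c,si=np.cos(-.028),np.sin(-.028); d=W-np.array([564.5,-22.5,0]); gx=d[...,0]*c+d[...,1]*si; gy=-d[...,0]*si+d[...,1]*c
    for sg in(1,-1):
        m=(abs(gy*sg-62)<9)&(W[...,2]>55)&(abs(gx)<130)&(W[...,2]<100)&(gx<60)
        b=np.round(gx[m]/3).astype(int)
        print(s['name'],sg,{int(k*3):round(float(W[...,2][m][b==k].max())) for k in np.unique(b)}, 'gy',gy[m].mean().round(1))
E
```

```text
top 1 {-126: 60, -123: 57, -120: 60, -117: 86, -114: 86, -111: 80, -108: 76, -105: 59, -102: 60, -99: 77, -96: 87, -93: 90, -90: 96, -87: 91, -84: 90, -81: 59, -78: 58, -72: 57, -69: 59, -66: 58, -63: 58, -60: 88, -57: 89, -54: 83, -51: 78, -48: 59, -45: 58, -42: 61, -39: 85, -36: 89, -33: 94, -30: 93, -27: 88, -21: 55, -18: 58, -15: 57, -12: 58, -9: 58, -6: 59, -3: 88, 0: 89, 3: 83, 6: 80, 9: 60, 12: 59, 15: 59, 18: 87, 21: 89, 24: 91, 27: 92, 30: 91, 33: 91, 60: 56} gy 63.8
top -1 {-126: 57, -120: 60, -117: 88, -114: 88, -111: 81, -108: 75, -105: 60, -102: 59, -99: 55, -96: 84, -93: 93, -90: 94, -87: 93, -81: 58, -78: 56, -75: 58, -72: 57, -69: 57, -66: 59, -63: 60, -60: 90, -57: 89, -54: 85, -51: 77, -45: 56, -42: 58, -39: 81, -36: 88, -33: 95, -30: 92, -27: 90, -18: 57, -15: 60, -9: 59, -6: 58, -3: 81, 0: 87, 3: 86, 6: 83, 9: 72, 12: 57, 15: 58, 18: 84, 21: 93, 24: 95, 27: 91, 30: 88, 33: 87, 60: 61} gy -59.2
scene 1 {-129: 55, -126: 55, -123: 56, -120: 80, -117: 85, -114: 86, -111: 78, -108: 70, -105: 58, -99: 63, -96: 85, -93: 89, -90: 89, -87: 88, -84: 86, -81: 55, -78: 56, -66: 56, -63: 83, -60: 85, -57: 85, -54: 86, -51: 74, -48: 56, -45: 55, -42: 78, -39: 73, -36: 88, -33: 88, -30: 89, -27: 86, -24: 55, -21: 56, -18: 55, -12: 56, -9: 56, -6: 80, -3: 86, 0: 85, 3: 81, 6: 77, 9: 73, 15: 56, 18: 81, 21: 87, 24: 88, 27: 88, 30: 89} gy 61.1
scene -1 {-123: 56, -120: 84, -117: 83, -114: 86, -111: 77, -108: 73, -96: 81, -93: 88, -90: 90, -87: 90, -84: 87, -81: 56, -78: 56, -75: 56, -72: 57, -69: 57, -66: 56, -63: 61, -60: 85, -57: 85, -54: 85, -51: 75, -42: 75, -39: 82, -36: 68, -33: 90, -30: 89, -27: 86, -24: 55, -18: 56, -15: 56, -6: 58, -3: 86, 0: 85, 3: 82, 6: 79, 18: 82, 21: 78, 24: 91, 27: 90, 30: 87} gy -62.6
```

View pics/fork.png

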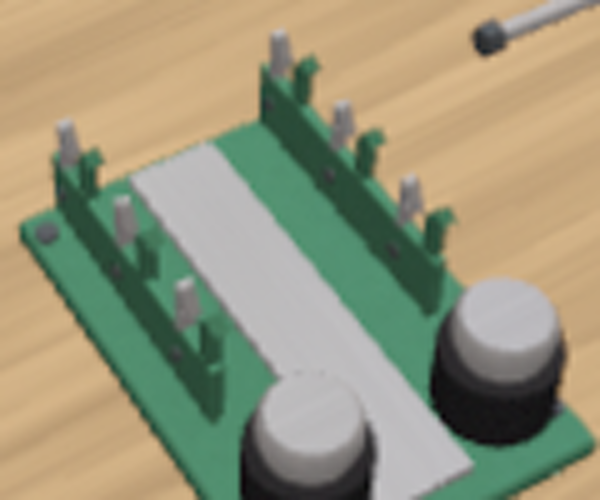

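View pics/a_top.png

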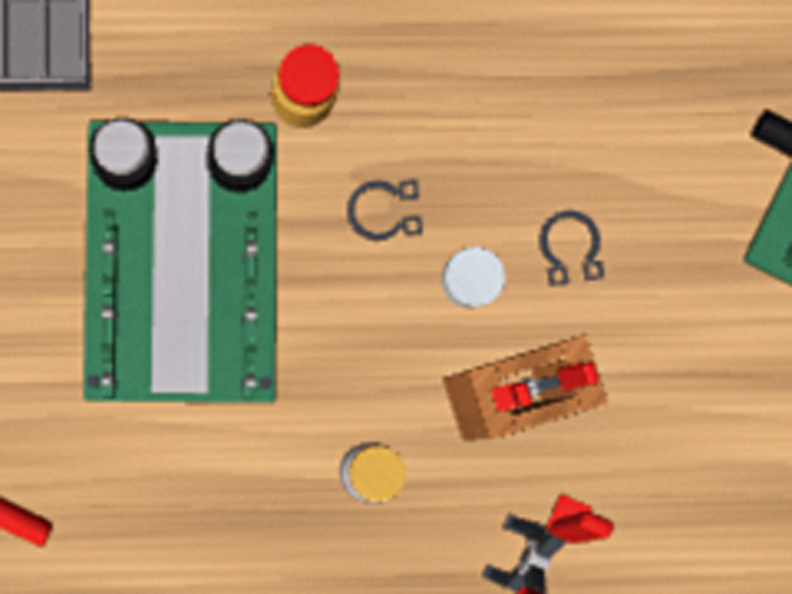

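```bash
cat > held.py <<'E'
from h import *
def held(lo=-.012,hi=.03):
    o=robot.get_obs(); t=o['tool_pos']; psi=o['ee_rot'][2]; d=np.array([np.cos(psi),np.sin(psi)]); n=np.array([np.sin(psi),-np.cos(psi)])
    print('tcp',(t*1e3).round(1),'psi',np.degrees(psi).round(2),'F',o['wrist_force'].round(1))
    for nm in('top','scene'):
        W=cloud(snap(nm)); q=W[...,:2]-t[:2]; a=q@d; b=q@n
        m=(abs(a)<.11)&(abs(b)<.022)&(W[...,2]>t[2]+lo)&(W[...,2]<t[2]+hi)
        A,B,Z=a[m]*1e3,b[m]*1e3,W[...,2][m]*1e3
        for e in(1,-1):
            k=(A*e>45); print(nm,'end',e,'n',k.sum(),'reach',np.percentile(A[k]*e,98).round(1) if k.any() else 0,'across',B[k].mean().round(1),'z',np.percentile(Z[k],[5,50,95]).round(1) if k.any() else 0)
held()
E
python3 held.py
```

```text
tcp [617.3 251.6 126.9] psi 79.49 F [ 0.7  0.6 -1.6]
top end 1 n 0 reach 0 across nan z 0
top end -1 n 78 reach 81.3 across -0.5 z [134.3 139.9 144.4]
scene end 1 n 20 reach 80.4 across 4.0 z [123.2 131.9 137.1]
scene end -1 n 105 reach 83.7 across 2.1 z [127.1 136.3 141.2]held.py:10: RuntimeWarning: Mean of empty slice.
  k=(A*e>45); print(nm,'end',e,'n',k.sum(),'reach',np.percentile(A[k]*e,98).round(1) if k.any() else 0,'across',B[k].mean().round(1),'z',np.percentile(Z[k],[5,50,95]).round(1) if k.any() else 0)
  ret = ret.dtype.type(ret / rcount)
```

```bash
python3 plan.py 577.5,-22.4,128,88.4 577.5,-22.4,100,88.4 577.5,-22.4,54,88.4
```

```text
t 3.8 tcp [617.5 251.7 127.1] rpy [-1.797e+02  1.000e-01  7.950e+01] F [ 0.2  0.3 -1.1] w 11.0 ff 30.0
577.5,-22.4,128,88.4 -> turn [-0.3  0.1 -8.9] shift [-276.8   10.7   -0.3]
577.5,-22.4,100,88.4 -> turn [-0.3  0.1 -8.9] shift [-276.7   10.9   27.7]
577.5,-22.4,54,88.4 -> turn [-0.3  0.1 -8.9] shift [-276.6   11.1   73.7]
```

arm_command(targets=[0,0,-9,-60,2,0,1,0,0,-9,-277,11,0,1,0,0,-9,-277,11,0,1,0,0,-9,-277,11,0,1,0,0,-9,-277,11,0,1,0,0,-9,-277,11,0,1,0,0,-9,-277,11,0,1,0,0,-9,-277,11,0,1,0,0,-9,-277,11,10,1,0,0,-9,-277,11,20,1,0,0,-9,-277,11,20,1,0,0,-9,-277,11,20,1])

```text
time: 5.0
tool_pos: [0.5787, -0.0212, 0.1093]
ee_rot: [-3.14, -0.0, 1.546]
wrist_force: [-0.2, -0.6, -1.7]
width: 0.011
finger_force: 30.0
```

```bash
python3 held.py 2>/dev/null; python3 plan.py  577.5,-22.4,54,88.4
```

```text
tcp [578.7 -21.2 109.3] psi 88.57 F [-0.2 -0.6 -1.7]
top end 1 n 36 reach 69.4 across -0.1 z [117.9 121.6 124.6]
top end -1 n 39 reach 79.9 across -0.4 z [118.2 123.2 127.9]
scene end 1 n 0 reach 0 across nan z 0
scene end -1 n 125 reach 83.3 across 2.6 z [109.9 119.7 124.6]
t 5.1 tcp [579.4 -21.6 110.6] rpy [180.   -0.   88.5] F [ 0.5 -0.4 -0.6] w 10.7 ff 30.0
577.5,-22.4,54,88.4 -> turn [ 0.  -0.   0.1] shift [-0.8 -1.9 56.5]
```

arm_command(targets=[0,0,0,-1.5,-1.5,10,1,0,0,0,-1.5,-1.5,20,1,0,0,0,-1.5,-1.5,25,1,0,0,0,-1.5,-1.5,30,1,0,0,0,-1.5,-1.5,35,1,0,0,0,-1.5,-1.5,40,1,0,0,0,-1.5,-1.5,45,1,0,0,0,-1.5,-1.5,50,1,0,0,0,-1.5,-1.5,53,1,0,0,0,-1.5,-1.5,56,1,0,0,0,-1.5,-1.5,56,1,0,0,0,-1.5,-1.5,56,1])

```text
time: 6.3
tool_pos: [0.5758, -0.0236, 0.0553]
ee_rot: [-3.138, -0.0, 1.544]
wrist_force: [-6.1, -0.5, 6.6]
width: 0.0112
finger_force: 30.0
```

```bash
python3 held.py 2>/dev/null; python3 plan.py
```

```text
tcp [575.8 -23.6  55.3] psi 88.49 F [-6.1 -0.5  6.6]
top end 1 n 60 reach 68.5 across -1.7 z [55.4 68.  83.4]
top end -1 n 39 reach 80.5 across -0.2 z [62.5 69.6 75.9]
scene end 1 n 2 reach 64.4 across 16.9 z [45.7 45.8 46. ]
scene end -1 n 181 reach 82.7 across 2.3 z [47.8 66.  83.1]
t 6.4 tcp [575.8 -23.6  55.3] rpy [-179.8   -0.    88.5] F [-6.1  0.6  4.3] w 10.9 ff 30.0
```

arm_command(targets=[0,0,0,0,0,2,1,0,0,0,0,0,2,0.2,0,0,0,0,0,2,0.2,0,0,0,0,0,2,0.2,0,0,0,0,0,2,0.2,0,0,0,0,0,-40,0.2,0,0,0,0,0,-90,0.2,0,0,0,0,0,-120,0.2,0,0,0,0,0,-120,0.2])

```text
time: 7.3
tool_pos: [0.581, -0.0241, 0.1811]
ee_rot: [3.129, 0.001, 1.544]
wrist_force: [0.0, -0.3, 0.2]
width: 0.0374
finger_force: 0.0
```

```bash
cat > rodcheck.py <<'E'
from h import *
G=np.array([564.5,-22.5,0]); th=-.028
def gframe(W):
    d=W*1e3-G; c,s=np.cos(th),np.sin(th); return d[...,0]*c+d[...,1]*s,-d[...,0]*s+d[...,1]*c,d[...,2]
for nm in('top','scene'):
    s=snap(nm); x,y,z=gframe(cloud(s)); 
    for k,fx in enumerate((-103,-45,13)):
        m=(abs(x-fx)<15)&(abs(y)<50)&(z>35)&(z<110)
        e=[ (abs(x-fx)<14)&(y*g>67)&(y*g<95)&(z>45) for g in(1,-1)]
        print(nm,'fork',k+1,'shaft n',m.sum(),'x',x[m].mean().round(1),'ztop',np.percentile(z[m],90).round(1) if m.any() else 0,'hex', [(int(q.sum()),x[q].mean().round(1),np.percentile(y[q],[2,98]).round(1),np.percentile(z[q],95).round(1)) for q in e if q.any()])
    if nm=='scene': save(s,'rc%d.png'%int(robot.get_obs()['time']*10),(215,165,335,285),5)
# loose rods
    W=cloud(s)
    for c in((.619,.252),(.457,.266)):
        m=(np.hypot(W[...,0]-c[0],W[...,1]-c[1])<.11)&(W[...,2]>.0065)&(W[...,2]<.03)&(W[...,0]>.4)
        p=W[m]
        if m.sum()>30: r=cv2.minAreaRect((p[:,:2]*1e3).astype(np.float32)); print(nm,'loose near',c,m.sum(),np.round(r[0],1),np.round(r[1],1),round(r[2],1))
E
python3 rodcheck.py 2>/dev/null; python3 plan.py 457,265,120,88.4
```

```text
top fork 1 shaft n 0 x nan ztop 0 hex [(30, np.float64(-103.9), array([67.8, 69.9]), np.float64(565.1))]
top fork 2 shaft n 0 x nan ztop 0 hex [(3, np.float64(-42.5), array([67.1, 67.3]), np.float64(84.6))]
top fork 3 shaft n 16 x 11.7 ztop 69.6 hex [(37, np.float64(12.8), array([67.8, 80.8]), np.float64(88.7)), (26, np.float64(11.3), array([-81.4, -72.4]), np.float64(73.5))]
top loose near (0.619, 0.252) 34 [619.4 249.6] [188.5 192.7] 22.0
top loose near (0.457, 0.266) 289 [467.4 265.3] [171.9 159.3] 77.7
scene fork 1 shaft n 0 x nan ztop 0 hex [(1, np.float64(-92.3), array([67.1, 67.1]), np.float64(57.4))]
scene fork 2 shaft n 0 x nan ztop 0 hex []
scene fork 3 shaft n 200 x 12.9 ztop 67.3 hex [(20, np.float64(11.6), array([67.5, 80.2]), np.float64(69.6)), (61, np.float64(13.3), array([-83.8, -68. ]), np.float64(70.6))]
scene loose near (0.457, 0.266) 161 [432.7 282. ] [129.8  62.8] 86.8
t 7.4 tcp [578.  -23.7 174.8] rpy [179.9   0.   88.5] F [-0.1  0.1 -0.6] w 37.7 ff 0.0
457,265,120,88.4 -> turn [0.1 0.  0.1] shift [ 285.4 -128.7   54.6]
```

```bash
cat > rodB.py <<'E'
from h import *
for nm in('top','scene'):
    s=snap(nm); W=cloud(s)
    m=((W[...,2]>.006)&(W[...,2]<.03)&(W[...,0]>.37)&(W[...,0]<.56)&(W[...,1]>.15)&(W[...,1]<.4)).astype(np.uint8)
    n,l,st,c=cv2.connectedComponentsWithStats(m,connectivity=8)
    for i in range(1,n):
        if st[i,4]<15: continue
        q=W[l==i][:,:2]*1e3; mu=q.mean(0); d=np.linalg.svd(q-mu)[2][0]; d*=np.sign(d[1]); t=(q-mu)@d
        print(nm,c[i].round(),st[i,4],'mid',(mu+d*(t.min()+t.max())/2).round(1),'len',np.ptp(t).round(1),'yaw',np.degrees(np.arctan2(-d[0],d[1])).round(1))
E
python3 rodB.py
```

```text
top [138. 206.] 245 mid [455.5 266.4] len 165.2 yaw -2.7
top [146. 228.] 61 mid [387.3 242.7] len 82.6 yaw -27.0
scene [323. 161.] 15 mid [399.8 267.4] len 24.3 yaw -23.4
scene [340. 170.] 158 mid [458.  280.9] len 130.1 yaw -2.6
```

arm_command(targets=[0,0,1,50,-22,0,-0.2,0,0,1,285.5,-129,20,-0.2,0,0,1,285.5,-129,55,-0.2,0,0,1,285.5,-129,55,-0.2,0,0,1,285.5,-129,55,-0.2,0,0,1,285.5,-129,55,-0.2,0,0,1,285.5,-129,55,-0.2,0,0,1,285.5,-129,55,-0.2,0,0,1,285.5,-129,55,-0.2,0,0,1,285.5,-129,100,-0.2,0,0,1,285.5,-129,140,-0.2,0,0,1,285.5,-129,140,-0.2,0,0,1,285.5,-129,140,-0.2])

```text
time: 8.8
tool_pos: [0.4565, 0.2639, 0.0344]
ee_rot: [-3.14, 0.001, 1.525]
wrist_force: [0.2, -0.0, 0.2]
width: 0.0565
finger_force: 0.0
```

```bash
python3 plan.py 456.5,265,3,87.3
```

```text
t 8.8 tcp [456.5 263.9  34.4] rpy [-1.799e+02  1.000e-01  8.740e+01] F [ 0.2 -0.   0.2] w 56.5 ff 0.0
456.5,265,3,87.3 -> turn [-0.1  0.1  0.1] shift [ 1.1  0.  31.4]
```

arm_command(targets=[0,0,0,1,0,20,-0.2,0,0,0,1,0,31.5,-0.2,0,0,0,1,0,31.5,-0.2,0,0,0,1,0,31.5,1,0,0,0,1,0,31.5,1,0,0,0,1,0,31.5,1,0,0,0,1,0,31.5,1,0,0,0,1,0,31.5,1,0,0,0,1,0,10,1,0,0,0,1,0,-35,1,0,0,0,1,0,-80,1,0,0,-1,-283,18,-80,1,0,0,-1,-283,18,-80,1,0,0,-1,-283,18,-80,1,0,0,-1,-283,18,-80,1,0,0,-1,-283,18,-80,1,0,0,-1,-283,18,-80,1,0,0,-1,-283,18,-80,1,0,0,-1,-283,18,-80,1,0,0,-1,-283,18,-75,1])

```text
time: 10.8
tool_pos: [0.4624, -0.0175, 0.11]
ee_rot: [3.14, -0.001, 1.545]
wrist_force: [-0.2, 0.7, 0.7]
width: 0.0002
finger_force: 0.0
```

```bash
python3 held.py 2>/dev/null; python3 plan.py  461.5,-19.6,54,88.4
```

```text
tcp [462.4 -17.5 110. ] psi 88.55 F [-0.2  0.7  0.7]
top end 1 n 0 reach 0 across nan z 0
top end -1 n 0 reach 0 across nan z 0
scene end 1 n 0 reach 0 across nan z 0
scene end -1 n 0 reach 0 across nan z 0
t 10.9 tcp [461.2 -17.  108.6] rpy [-179.9   -0.    88.6] F [ 0.1 -0.7  1.1] w 0.3 ff 0.0
461.5,-19.6,54,88.4 -> turn [-0.1 -0.   0.2] shift [-2.7  0.4 54.6]
```

```bash
sed -i 's/W\[...,0\]>.37/W[...,0]>.30/;s/W\[...,1\]>.15/W[...,1]>.1/' rodB.py; python3 rodB.py; python3 -c "
from h import *
s=snap('top'); save(s,'top_b.png',(60,100,380,300),2.4)"
```

```text
top [139. 206.] 250 mid [455.6 265.4] len 164.4 yaw -2.5
top [169. 240.] 303 mid [365.4 198.7] len 181.9 yaw -26.8
scene [301. 162.] 118 mid [378.5 221.6] len 125.0 yaw -23.7
scene [333. 173.] 220 mid [457.  263.6] len 165.1 yaw -2.6
```

View pics/top_b.png

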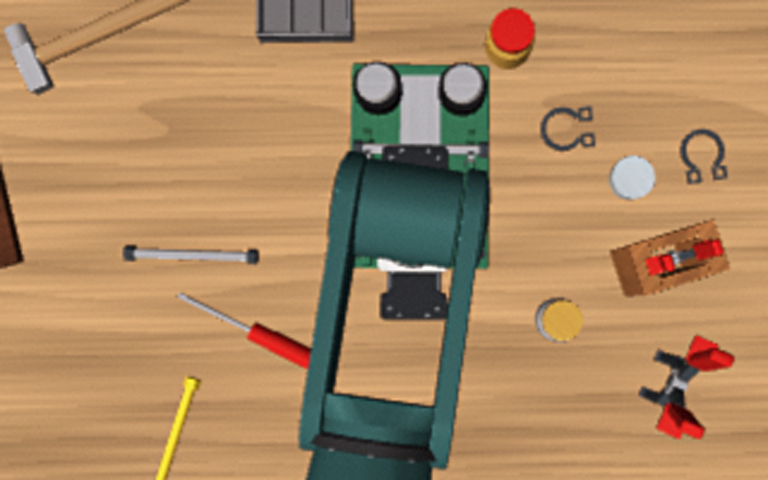

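The picture shows rod 2 still at its place, (190,254) in the crop. The fingers hadn't finished closing on it. I'll try again with more closing time.

arm_command(targets=[0,0,1,30,0,-10,0.2,0,0,1,282,-12,-10,0.2,0,0,1,282,-12,-10,0.2,0,0,1,282,-12,-10,0.2,0,0,1,282,-12,-10,0.2,0,0,1,282,-12,-10,0.2,0,0,1,282,-12,-10,0.2,0,0,1,282,-12,-10,0.2,0,0,1,282,-12,40,0.2,0,0,1,282,-12,70,0.2,0,0,1,282,-12,70,0.2,0,0,1,282,-12,70,0.2])

```text
time: 12.25
tool_pos: [0.4575, 0.2626, 0.0398]
ee_rot: [-3.141, 0.0, 1.525]
wrist_force: [0.5, 0.1, 0.8]
width: 0.0375
finger_force: 0.0
```

```bash
python3 plan.py 456.3,264.5,2.5,87.4
```

```text
t 12.2 tcp [457.5 262.6  39.8] rpy [-180.     0.    87.4] F [0.5 0.1 0.8] w 37.5 ff 0.0
456.3,264.5,2.5,87.4 -> turn [-0.  0. -0.] shift [ 1.8 -1.3 37.3]
```

arm_command(targets=[0,0,0,2,-1,20,0.2,0,0,0,2,-1,35,0.2,0,0,0,2,-1,37.5,0.2,0,0,0,2,-1,37.5,0.2,0,0,0,2,-1,37.5,0.2,0,0,0,2,-1,37.5,1,0,0,0,2,-1,37.5,1,0,0,0,2,-1,37.5,1,0,0,0,2,-1,37.5,1,0,0,0,2,-1,37.5,1,0,0,0,2,-1,37.5,1,0,0,0,2,-1,37.5,1])

```text
time: 13.45
tool_pos: [0.4562, 0.266, 0.0022]
ee_rot: [-3.141, -0.0, 1.527]
wrist_force: [-2.2, -0.9, 2.4]
width: 0.0112
finger_force: 30.0
```

arm_command(targets=[0,0,0,0,0,-30,1,0,0,0,0,0,-75,1,0,0,0,0,0,-110,1,0,0,-1,-40,3,-110,1,0,0,-1,-285,18,-110,1,0,0,-1,-285,18,-110,1,0,0,-1,-285,18,-110,1,0,0,-1,-285,18,-110,1,0,0,-1,-285,18,-110,1,0,0,-1,-285,18,-110,1,0,0,-1,-285,18,-110,1,0,0,-1,-285,18,-110,1,0,0,-1,-285,18,-110,1,0,0,-1,-285,18,-107,1,0,0,-1,-285,18,-107,1])

```text
time: 14.95
tool_pos: [0.4615, -0.0186, 0.1084]
ee_rot: [-3.141, -0.0, 1.546]
wrist_force: [0.4, 0.3, -0.8]
width: 0.011
finger_force: 30.0
```

```bash
python3 held.py 2>/dev/null; python3 plan.py  461.5,-19.6,54,88.4
```

```text
tcp [461.5 -18.6 108.4] psi 88.6 F [ 0.4  0.3 -0.8]
top end 1 n 0 reach 0 across nan z 0
top end -1 n 9 reach 80.3 across -0.8 z [116.8 123.8 126.7]
scene end 1 n 39 reach 80.4 across 6.0 z [106.8 116.2 119.3]
scene end -1 n 108 reach 84.4 across 2.4 z [108.6 117.6 123. ]
t 15.1 tcp [461.7 -19.  108.7] rpy [-180.    -0.    88.6] F [-0.6  0.6 -2. ] w 11.4 ff 30.0
461.5,-19.6,54,88.4 -> turn [-0.  -0.   0.2] shift [-0.6 -0.2 54.7]
```

arm_command(targets=[0,0,0,-1,0,10,1,0,0,0,-1,0,20,1,0,0,0,-1,0,25,1,0,0,0,-1,0,30,1,0,0,0,-1,0,35,1,0,0,0,-1,0,40,1,0,0,0,-1,0,45,1,0,0,0,-1,0,50,1,0,0,0,-1,0,53,1,0,0,0,-1,0,56,1,0,0,0,-1,0,56,1,0,0,0,-1,0,56,1,0,0,0,-1,0,56,0.2,0,0,0,-1,0,56,0.2,0,0,0,-1,0,56,0.2,0,0,0,-1,0,56,0.2,0,0,0,-1,0,10,0.2,0,0,0,-1,0,-40,0.2,0,0,0,-1,0,-70,0.2])

```text
time: 16.95
tool_pos: [0.4631, -0.0208, 0.1826]
ee_rot: [3.137, 0.001, 1.544]
wrist_force: [0.8, 0.5, -0.0]
width: 0.0376
finger_force: 0.0
```

```bash
python3 rodcheck.py 2>/dev/null | grep fork; python3 plan.py 440,-240,230,16; cat > rack.py <<'E'
from h import *
for nm in('top','scene'):
    s=snap(nm); W=cloud(s)*1e3; hsv=cv2.cvtColor(s['color'],cv2.COLOR_RGB2HSV)
    m=(abs(W[...,2]-124)<3.5)&(abs(W[...,0]-440)<75)&(abs(W[...,1]+325)<80)
    q=W[m][:,:2].astype(np.float32); r=cv2.minAreaRect(q); print(nm,'racktop',m.sum(),np.round(r[0],1),np.round(r[1],1),round(r[2],1))
    red=((hsv[...,0]<8)|(hsv[...,0]>172))&(hsv[...,1]>150)&(abs(W[...,0]-440)<60)&(abs(W[...,1]+325)<80)&(W[...,2]>126)&(W[...,2]<200)
    n,l,st,c=cv2.connectedComponentsWithStats(red.astype(np.uint8),connectivity=8)
    for i in range(1,n):
        if st[i,4]>8:
            p=W[l==i]; t=p[p[:,2]>np.percentile(p[:,2],60)]; print(' handle',c[i].round(),st[i,4],'mean',p.mean(0).round(1),'zmax',p[:,2].max().round(1),'top',t.mean(0).round(1),'x',np.ptp(p[:,0]).round(),'y',p[:,1].min().round(1),p[:,1].max().round(1))
    if nm=='scene': save(s,'rack.png',(85,130,185,290),3.5)
E
python3 rack.py
```

```text
top fork 1 shaft n 0 x nan ztop 0 hex []
top fork 2 shaft n 0 x nan ztop 0 hex []
top fork 3 shaft n 18 x 12.5 ztop 70.6 hex [(3, np.float64(23.4), array([67.7, 68.2]), np.float64(92.8)), (31, np.float64(12.6), array([-81.5, -68.6]), np.float64(75.5))]
scene fork 1 shaft n 171 x -102.4 ztop 66.7 hex [(17, np.float64(-103.2), array([67.3, 79.1]), np.float64(71.5)), (59, np.float64(-102.3), array([-85.1, -68.3]), np.float64(70.4))]
scene fork 2 shaft n 0 x nan ztop 0 hex []
scene fork 3 shaft n 203 x 12.9 ztop 67.2 hex [(21, np.float64(12.4), array([67.3, 80.7]), np.float64(71.6)), (61, np.float64(13.5), array([-83.5, -68.2]), np.float64(70.7))]
t 17.1 tcp [465.1 -21.1 184.8] rpy [1.794e+02 1.000e-01 8.850e+01] F [-0.3 -0.1  0.3] w 37.8 ff 0.0
440,-240,230,16 -> turn [ 0.6 -0.3 72.5] shift [-219.5  -18.8  -45.1]
top racktop 453 [ 437.6 -316.6] [ 59.9 103.7] 16.3
 handle [355. 203.] 81 mean [ 444.6 -338.8  163.8] zmax 187.0 top [ 445.3 -342.3  182. ] x 22.0 y -348.0 -331.3
 handle [335. 210.] 77 mean [ 429.4 -287.9  151.6] zmax 186.2 top [ 429.8 -289.5  181. ] x 22.0 y -295.1 -278.1
scene racktop 646 [ 436.2 -319.4] [ 62. 104.] 16.6
 handle [136. 213.] 180 mean [ 433.2 -294.4  152.9] zmax 183.9 top [ 432.5 -294.3  173.8] x 22.0 y -304.4 -280.3
 handle [115. 228.] 177 mean [ 448.3 -345.   150.5] zmax 183.8 top [ 448.5 -344.9  173.8] x 22.0 y -358.9 -333.5
```

View pics/rack.png

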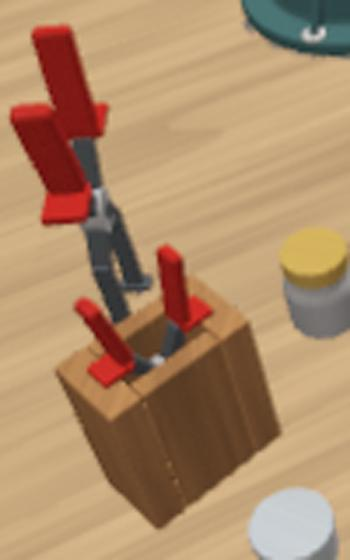

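```bash
python3 plan.py 437.5,-317.7,230,16.4
```

```text
t 17.1 tcp [462.2 -20.7 179.2] rpy [179.9   0.   88.5] F [ 0.3  0.1 -0.7] w 37.4 ff 0.0
437.5,-317.7,230,16.4 -> turn [ 0.1 -0.  72.1] shift [-297.6  -16.8  -50.8]
```

The crop shows the small pliers hanging in the rack, handles at (172,285) and (105,330). The bigger look-alike stands behind at (70,120). The small pair, with tops at about 184 mm (12+171), fits the size given.

arm_command(targets=[0,0,72,0,0,-40,-1,0,0,72,-40,-3,-51,-1,0,0,72,-298,-17,-51,-1,0,0,72,-298,-17,-51,-1,0,0,72,-298,-17,-51,-1,0,0,72,-298,-17,-51,-1,0,0,72,-298,-17,-51,-1,0,0,72,-298,-17,-51,-1,0,0,72,-298,-17,-51,-1,0,0,72,-298,-17,-51,-1,0,0,72,-298,-17,-51,-1,0,0,72,-298,-17,-51,-1,0,0,72,-298,-17,-51,-1])

```text
time: 18.45
tool_pos: [0.437, -0.3175, 0.2297]
ee_rot: [-3.141, 0.0, 0.289]
wrist_force: [-0.4, -0.4, 1.5]
width: 0.0938
finger_force: 0.0
```

```bash
python3 plan.py 437.5,-317.7,139,16.4
```

```text
t 18.4 tcp [ 437.  -317.5  229.7] rpy [-180.     0.    16.6] F [-0.4 -0.4  1.5] w 93.8 ff 0.0
437.5,-317.7,139,16.4 -> turn [-0.   0.   0.2] shift [ 0.4  0.4 90.7]
```

arm_command(targets=[0,0,0,0.5,0.5,30,-1,0,0,0,0.5,0.5,60,-1,0,0,0,0.5,0.5,85,-1,0,0,0,0.5,0.5,91,-1,0,0,0,0.5,0.5,91,-1,0,0,0,0.5,0.5,91,-0.18,0,0,0,0.5,0.5,91,-0.18,0,0,0,0.5,0.5,91,-0.18,0,0,0,0.5,0.5,91,-0.18,0,0,0,0.5,0.5,91,-0.18,0,0,0,0.5,0.5,91,-0.18,0,0,0,0.5,0.5,91,-0.18])

```text
time: 19.65
tool_pos: [0.4381, -0.3189, 0.14]
ee_rot: [3.14, -0.001, 0.288]
wrist_force: [-0.8, 0.5, 4.1]
width: 0.0555
finger_force: 9.5
```

```bash
python3 plan.py
```

```text
t 19.6 tcp [ 438.1 -318.9  140. ] rpy [ 1.799e+02 -1.000e-01  1.650e+01] F [-0.8  0.5  4.1] w 55.5 ff 9.5
```

arm_command(targets=[0,0,0,0,0,-20,-0.18,0,0,0,0,0,-40,-0.18,0,0,0,0,0,-60,-0.18,0,0,0,0,0,-80,-0.18,0,0,0,0,0,-100,-0.18,0,0,0,0,0,-125,-0.18,0,0,0,0,0,-150,-0.18,0,0,0,0,0,-150,-0.18,0,0,0,0,0,-150,-0.18,0,0,0,0,0,-150,-0.18])

```text
time: 20.65
tool_pos: [0.437, -0.3179, 0.2863]
ee_rot: [-3.138, 0.002, 0.288]
wrist_force: [0.6, -0.4, -1.2]
width: 0.0556
finger_force: 8.9
```

```bash
cat > pl.py <<'E'
from h import *
# cloud of carried pliers in tool axes, offsets (a=tool x, b=tool y, c=world z - tcp z), mm
def pts(s,o):
    t=o['tool_pos']; psi=o['ee_rot'][2]; W=cloud(s); q=(W-t)*1e3
    return q[...,0]*np.cos(psi)+q[...,1]*np.sin(psi), q[...,0]*np.sin(psi)-q[...,1]*np.cos(psi), q[...,2]
if __name__=='__main__':
    o=robot.get_obs(); print((o['tool_pos']*1e3).round(1),np.degrees(o['ee_rot']).round(1),o['width'],o['finger_force'])
    for nm in('top','scene'):
        s=snap(nm); a,b,c=pts(s,o); m=(abs(a)<35)&(abs(b)<60)&(c<-5)&(c>-150)&(cloud(s)[...,2]>.03)
        for lo in range(-150,0,10):
            k=m&(c>=lo)&(c<lo+10)
            if k.sum()>3: print(nm,lo,k.sum(),'b-: ',b[k&(b<0)].mean().round(1),'b+:',b[k&(b>0)].mean().round(1),'range b',b[k].min().round(1),b[k].max().round(1),'a',a[k].mean().round(1),'cmin',c[k].min().round(1))
        save(s,f"pl_{nm}_{int(o['time'])}.png",(60,70,240,250) if nm=='scene' else (280,140,420,300),4)
E
python3 pl.py 2>/dev/null
```

```text
[ 437.  -317.9  286.3] [-1.798e+02  1.000e-01  1.650e+01] 0.05557953747548871 8.916295180097222
scene -130 22 b-:  -21.9 b+: 22.7 range b -27.0 26.3 a 0.6 cmin -124.0
scene -120 46 b-:  -21.5 b+: 22.2 range b -27.1 25.6 a 2.0 cmin -119.9
scene -110 35 b-:  -20.7 b+: 21.8 range b -26.2 25.1 a 1.1 cmin -109.8
scene -100 39 b-:  -20.1 b+: 21.5 range b -24.8 24.6 a 0.9 cmin -99.9
scene -90 40 b-:  -19.2 b+: 20.6 range b -23.6 24.2 a 1.3 cmin -89.8
scene -80 36 b-:  -19.2 b+: 18.7 range b -23.4 23.4 a 1.6 cmin -79.9
scene -70 65 b-:  -15.6 b+: 16.0 range b -23.3 23.1 a 0.8 cmin -70.0
scene -60 58 b-:  -7.4 b+: 9.2 range b -14.9 15.7 a 2.1 cmin -59.6
scene -50 57 b-:  -5.6 b+: 6.2 range b -10.8 11.1 a 2.9 cmin -50.0
scene -40 67 b-:  -6.5 b+: 6.8 range b -15.8 14.3 a 0.9 cmin -40.0
scene -30 50 b-:  -11.6 b+: 12.3 range b -18.1 17.2 a 1.0 cmin -30.0
scene -20 171 b-:  -25.0 b+: 28.7 range b -37.5 37.9 a 2.2 cmin -19.8
scene -10 32 b-:  -16.8 b+: 20.3 range b -22.8 23.6 a 4.3 cmin -9.8
```

arm_command(targets=[0,0,0,0,0,0,-0.2,0,0,0,0,0,0,-0.2,0,0,0,0,0,0,-0.22,0,0,0,0,0,0,-0.22,0,0,0,0,0,0,-0.22])

```text
time: 21.25
tool_pos: [0.4376, -0.3184, 0.289]
ee_rot: [3.142, -0.0, 0.288]
wrist_force: [0.3, -0.1, -1.0]
width: 0.0573
finger_force: 8.8
```

```bash
python3 pl.py 2>/dev/null | head -6; cat > ring.py <<'E'
from h import *
# dark ring pixels on bench -> ring pose from both views (rays at z=6mm top face)
def rings(nm):
    s=snap(nm); g=cv2.cvtColor(s['color'],cv2.COLOR_RGB2GRAY); W=cloud(s)
    v,u=np.mgrid[:384,:512]; d=np.stack([(u-s['cx'])/s['fx'],(v-s['cy'])/s['fy'],np.ones_like(u)],-1)@s['T'][:3,:3].T; o=s['T'][:3,3]
    P=(o+d*((.005-o[2])/d[...,2])[...,None])*1e3
    hsv=cv2.cvtColor(s['color'],cv2.COLOR_RGB2HSV)
    m=(hsv[...,2]<120)&(hsv[...,1]<110)&(P[...,0]>500)&(P[...,0]<690)&(P[...,1]<-140)&(P[...,1]>-450)&(W[...,2]<.02)
    n,l,st,c=cv2.connectedComponentsWithStats(m.astype(np.uint8),connectivity=8)
    for i in range(1,n):
        if st[i,4]<50: continue
        q=P[l==i][:,:2]
        # template fit: ring circle mid radius 24.7, lugs squares at (31,+-17) (half 7.. hole 5)
        from scipy.optimize import minimize
        dist=cv2.distanceTransform
        th=np.linspace(np.radians(48),np.radians(312),120)
        tm=[np.c_[24.7*np.cos(th),24.7*np.sin(th)]]
        for sg in(1,-1):
            k=np.linspace(-6.5,6.5,9)
            tm+= [np.c_[31+k,sg*17+6.5*np.ones(9)],np.c_[31+k,sg*17-6.5*np.ones(9)],np.c_[31+6.5*np.ones(9),sg*17+k],np.c_[31-6.5*np.ones(9),sg*17+k]]
        tm=np.vstack(tm); from scipy.spatial import cKDTree; kd=cKDTree(q)
        def cost(p):
            R2=np.array([[np.cos(p[2]),-np.sin(p[2])],[np.sin(p[2]),np.cos(p[2])]]); t=tm@R2.T+p[:2]
            return np.mean(np.minimum(kd.query(t)[0],8)**2)+np.mean(np.minimum(cKDTree(t).query(q)[0],8)**2)
        best=min((minimize(cost,[*q.mean(0),a],method='Nelder-Mead',options=dict(xatol=.02,fatol=1e-3)) for a in np.radians(range(0,360,30))),key=lambda r:r.fun)
        x,y,a=best.x; print(nm,c[i].round(),'n',st[i,4],'ring',round(x,1),round(y,1),'gap dir',round(np.degrees(a)%360,1),'cost',round(best.fun,2),'lug mid',(np.array([x,y])+30*np.array([np.cos(a),np.sin(a)])).round(1))
for nm in('top','scene'): rings(nm)
E
python3 ring.py
```

```text
[ 437.6 -318.4  289. ] [180.   -0.   16.5] 0.05729002919043431 8.841715261805803
scene -130 18 b-:  -20.3 b+: 19.9 range b -25.7 25.3 a 2.7 cmin -123.2
scene -120 48 b-:  -19.9 b+: 22.7 range b -24.9 26.5 a 1.8 cmin -119.9
scene -110 35 b-:  -19.7 b+: 21.7 range b -24.9 24.9 a 1.2 cmin -109.7
scene -100 38 b-:  -19.4 b+: 21.2 range b -23.4 24.5 a 1.3 cmin -99.6
scene -90 36 b-:  -19.0 b+: 20.3 range b -23.7 23.3 a 1.4 cmin -89.9
top [296. 153.] n 123 ring 609.3 -203.3 gap dir 274.0 cost 5.04 lug mid [ 611.4 -233.3]
top [353. 165.] n 130 ring 579.3 -382.4 gap dir 187.2 cost 5.43 lug mid [ 549.5 -386.2]
scene [214. 294.] n 237 ring 609.7 -206.6 gap dir 273.8 cost 5.1 lug mid [ 611.7 -236.5]
scene [133. 320.] n 265 ring 579.2 -384.7 gap dir 188.0 cost 5.07 lug mid [ 549.5 -388.8]
```

View pics/pl_scene_20.png

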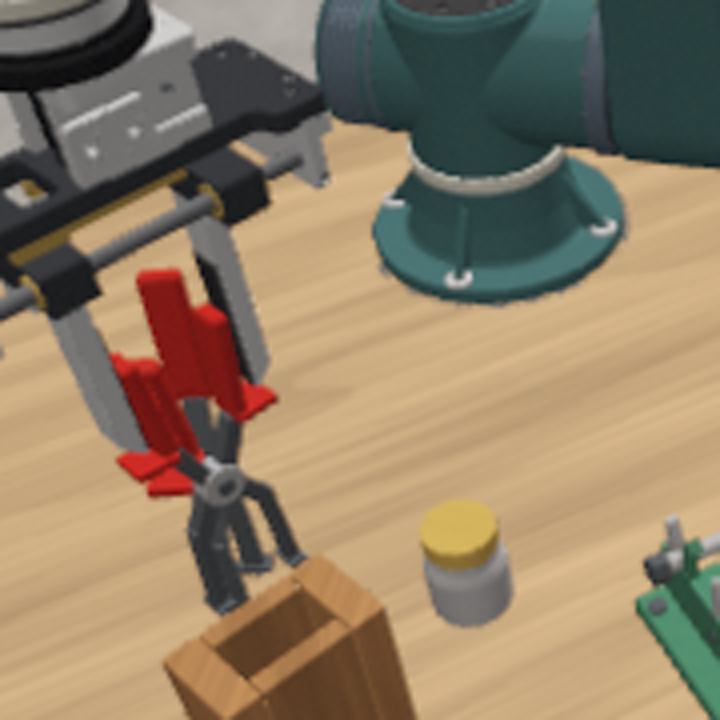

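```bash
python3 plan.py 611.5,-235,285,94 611.5,-235,160,94
```

```text
t 21.4 tcp [ 437.6 -318.4  289. ] rpy [180.   -0.   16.5] F [-0.8 -0.2 -1.7] w 57.9 ff 8.8
611.5,-235,285,94 -> turn [  0.   -0.  -77.5] shift [190.4 -30.6   4. ]
611.5,-235,160,94 -> turn [  0.   -0.  -77.5] shift [190.4 -30.6 129. ]
```

arm_command(targets=[0,0,-10,10,-2,4,-0.23,0,0,-20,35,-6,4,-0.23,0,0,-30,60,-10,4,-0.24,0,0,-38,90,-14,4,-0.24,0,0,-46,120,-19,4,-0.24,0,0,-54,150,-24,4,-0.24,0,0,-62,180,-29,4,-0.24,0,0,-70,190,-31,20,-0.24,0,0,-77.5,190,-31,50,-0.24,0,0,-77.5,190,-31,80,-0.24,0,0,-77.5,190,-31,110,-0.24,0,0,-77.5,190,-31,129,-0.24,0,0,-77.5,190,-31,129,-0.24,0,0,-77.5,190,-31,129,-0.24,0,0,-77.5,190,-31,129,-0.24])

```text
time: 22.95
tool_pos: [0.6119, -0.2352, 0.1622]
ee_rot: [3.138, 0.002, 1.64]
wrist_force: [0.1, 0.6, -1.1]
width: 0.0585
finger_force: 8.8
```

```bash
cat > tip.py <<'E'
from h import *
import sys
from pl import pts
# nose/shoulder (pliers just above tips) and pictures
o=robot.get_obs(); t=o['tool_pos']*1e3; print('tcp',t.round(1),np.degrees(o['ee_rot']).round(2),'w',round(o['width']*1e3,1),'ff',round(o['finger_force'],1),'F',o['wrist_force'].round(1))
for nm in('top','scene'):
    s=snap(nm); a,b,c=pts(s,o)
    k=(abs(a)<16)&(b>-45)&(b<45)&(c>-118)&(c<-85); kk=[k&(b<0),k&(b>0)]
    print(nm,[(int(q.sum()),'a',np.percentile(a[q],[5,50,95]).round(1),'b',np.percentile(b[q],[5,50,95]).round(1)) for q in kk if q.any()])
    T=np.linalg.inv(s['T'])
    p=T[:3,:3]@(t/1e3-[0,0,.12])+T[:3,3]; u,v=int(p[0]/p[2]*s['fx']+s['cx']),int(p[1]/p[2]*s['fy']+s['cy'])
    if nm in sys.argv: save(s,f"tip_{nm}_{int(o['time']*10)}.png",(max(u-50,0),max(v-45,0),u+50,v+45),7); print(u,v)
E
python3 tip.py scene; python3 ring.py; ls pics
```

```text
tcp [ 611.9 -235.2  162.2] [1.7981e+02 1.0000e-01 9.3990e+01] w 58.5 ff 8.8 F [ 0.1  0.6 -1.1]
top [(15, 'a', array([-3. ,  4. ,  6.4]), 'b', array([-24.1, -22.2, -16.1])), (1, 'a', array([-2.2, -2.2, -2.2]), 'b', array([18.8, 18.8, 18.8]))]
scene [(39, 'a', array([-6. , -3. ,  2.1]), 'b', array([-21.3, -16.7, -15.1])), (50, 'a', array([-6.3, -3.8,  2.1]), 'b', array([19.2, 23.8, 25.3]))]
203 289
scene [217. 294.] n 165 ring 609.9 -205.4 gap dir 270.9 cost 18.18 lug mid [ 610.4 -235.4]
scene [133. 320.] n 247 ring 579.3 -384.5 gap dir 188.0 cost 4.82 lug mid [ 549.6 -388.7]
a_scene.png
a_top.png
fork.png
pl_scene_20.png
pl_scene_21.png
pl_top_20.png
pl_top_21.png
rack.png
rc170.png
rc74.png
scene0.png
t_guide.png
tip_scene_229.png
top0.png
top_b.png
```

View pics/tip_scene_229.png

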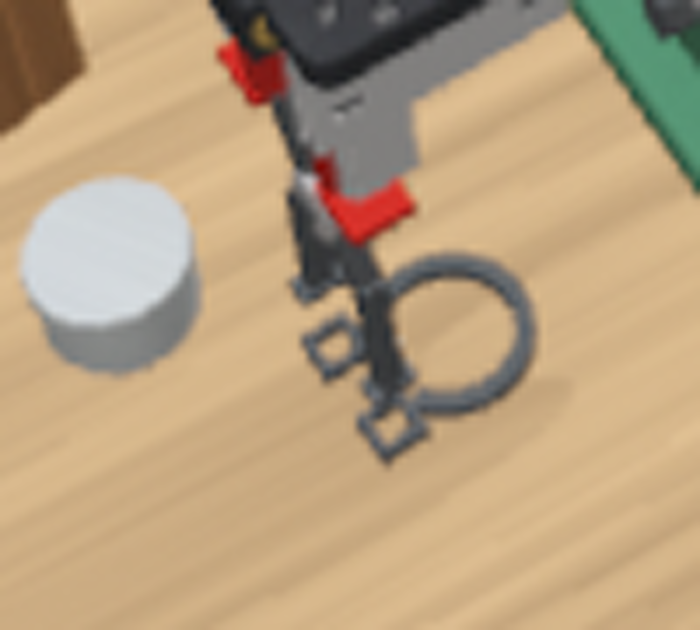

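```bash
cat > proj.py <<'E'
from h import *
s=snap('scene'); T=np.linalg.inv(s['T'])
def pr(x,y,z):
    p=T[:3,:3]@np.array([x,y,z])/1.0*1e-3+T[:3,3]; return np.round([p[0]/p[2]*s['fx']+s['cx'],p[1]/p[2]*s['fy']+s['cy']],1)
t=np.array([611.9,-235.2,162.2]); n=np.array([.998,.07,0])
for sg in(1,-1):
  for L in(124,128,132): print(sg,L,((pr(*(t+18*sg*n-[0,0,L]))-[153,244])*7).round())
for sg in(1,-1): 
    c=np.array([609.7,-206.6,6])+31*np.array([.07,-.998,0])+17*sg*n; print('hole',sg,((pr(*c)-[153,244])*7).round())
print('hole img (395,428),(335,348)')
for z in(30,34,38):
    for c in((388,403),(306,296)): print(z,c,(ray(s,c[0]/7+153,c[1]/7+244,z/1e3)*1e3).round(1))
E
python3 proj.py
```

```text
1 124 [388. 370.]
1 128 [388. 377.]
1 132 [390. 383.]
-1 124 [326. 284.]
-1 128 [328. 291.]
-1 132 [329. 298.]
hole 1 [388. 424.]
hole -1 [332. 343.]
hole img (395,428),(335,348)
30 (388, 403) [ 635.3 -237.4   30. ]
30 (306, 296) [ 589.5 -242.2   30. ]
34 (388, 403) [ 637.4 -238.1   34. ]
34 (306, 296) [ 591.9 -242.8   34. ]
38 (388, 403) [ 639.5 -238.8   38. ]
38 (306, 296) [ 594.2 -243.5   38. ]
```

```bash
cat > low.py <<'E'
from h import *
from pl import pts
o=robot.get_obs(); print((o['tool_pos']*1e3).round(1),round(o['width']*1e3,1))
for nm in('scene','top'):
    s=snap(nm); a,b,c=pts(s,o)
    for sg in(1,-1):
        k=(abs(a)<18)&(b*sg>3)&(b*sg<50)&(c>-150)&(c<-60)
        i=np.argsort(c[k])[:14]; print(nm,sg,k.sum(),'c',c[k][i].round(0).tolist(),'b',b[k][i].round(0).tolist(),'a',a[k][i].round(0).tolist())
        for lo in(-130,-120,-110,-100,-90,-80):
            q=k&(c>=lo)&(c<lo+10)
            if q.sum()>2: print('   ',lo,q.sum(),'b',b[q].min().round(1),np.median(b[q]).round(1),b[q].max().round(1),'a',a[q].min().round(1),np.median(a[q]).round(1),a[q].max().round(1))
E
python3 low.py
```

```text
[ 611.4 -235.   161.2] 58.2
scene 1 125 c [-126.0, -122.0, -122.0, -121.0, -121.0, -121.0, -121.0, -121.0, -120.0, -120.0, -120.0, -120.0, -120.0, -120.0] b [24.0, 25.0, 25.0, 26.0, 21.0, 25.0, 24.0, 23.0, 17.0, 24.0, 25.0, 20.0, 25.0, 27.0] a [-2.0, -0.0, -5.0, -8.0, 5.0, 2.0, 5.0, 6.0, -10.0, 0.0, -10.0, -9.0, -2.0, 4.0]
    -130 11 b 16.7 24.5 25.9 a -9.8 -0.2 6.4
    -120 24 b 16.8 23.8 27.0 a -9.1 -5.2 5.4
    -110 13 b 17.1 23.4 25.3 a -5.9 -2.3 2.9
    -100 14 b 19.5 23.4 25.3 a -6.5 -3.5 1.9
    -90 16 b 17.1 22.6 24.7 a -6.2 -3.7 2.7
    -80 17 b 12.0 21.8 23.8 a -6.3 -3.3 1.8
scene -1 68 c [-123.0, -123.0, -122.0, -121.0, -121.0, -121.0, -120.0, -120.0, -120.0, -120.0, -120.0, -120.0, -120.0, -120.0] b [-16.0, -17.0, -18.0, -18.0, -22.0, -15.0, -18.0, -16.0, -23.0, -17.0, -16.0, -21.0, -19.0, -18.0] a [-0.0, 3.0, 4.0, -9.0, 6.0, -5.0, -1.0, -7.0, -8.0, -4.0, -2.0, -9.0, -8.0, -6.0]
    -130 9 b -23.0 -17.9 -15.2 a -8.6 -1.2 6.3
    -120 19 b -23.8 -18.0 -15.6 a -9.4 -4.2 4.3
    -110 12 b -23.9 -16.9 -15.6 a -5.7 -2.2 3.0
    -100 12 b -22.9 -16.5 -15.1 a -6.1 -4.1 0.4
    -90 6 b -18.9 -15.9 -15.1 a -5.9 -4.2 -1.4
    -80 5 b -22.8 -16.8 -15.8 a -6.3 -5.6 -4.5
top 1 9 c [-119.0, -113.0, -98.0, -98.0, -68.0, -66.0, -65.0, -65.0, -64.0] b [19.0, 18.0, 18.0, 18.0, 23.0, 17.0, 14.0, 23.0, 20.0] a [-4.0, -0.0, -1.0, 2.0, -2.0, 4.0, 5.0, 1.0, 2.0]
top -1 29 c [-150.0, -123.0, -119.0, -118.0, -118.0, -118.0, -118.0, -118.0, -116.0, -116.0, -115.0, -115.0, -109.0, -107.0] b [-14.0, -22.0, -23.0, -20.0, -20.0, -24.0, -21.0, -24.0, -24.0, -17.0, -24.0, -18.0, -22.0, -19.0] a [15.0, 5.0, 9.0, 9.0, 6.0, -6.0, -6.0, -3.0, 0.0, 9.0, 3.0, 6.0, -2.0, 4.0]
    -120 10 b -24.1 -21.9 -17.2 a -6.3 4.5 8.7
    -110 5 b -23.1 -22.3 -16.9 a -1.6 4.3 5.4
    -90 3 b -22.3 -20.1 -17.1 a 1.7 5.0 5.4
```

arm_command(targets=[0,0,0,0,-0.5,0,-0.26,0,0,0,0,-0.5,0,-0.26,0,0,0,0,-0.5,0,-0.28,0,0,0,0,-0.5,0,-0.28,0,0,0,0,-0.5,0,-0.29,0,0,0,0,-0.5,0,-0.29,0,0,0,0,-0.5,0,-0.29])

```text
time: 24.0
tool_pos: [0.6105, -0.2348, 0.1599]
ee_rot: [-3.142, -0.0, 1.64]
wrist_force: [-0.1, 0.4, -1.2]
width: 0.0609
finger_force: 8.7
```

```bash
python3 low.py; python3 plan.py
```

```text
[ 610.5 -234.8  159.9] 60.9
scene 1 119 c [-123.0, -122.0, -122.0, -122.0, -121.0, -121.0, -121.0, -120.0, -120.0, -120.0, -120.0, -120.0, -120.0, -119.0] b [24.0, 24.0, 24.0, 14.0, 24.0, 25.0, 17.0, 20.0, 23.0, 23.0, 22.0, 19.0, 24.0, 24.0] a [3.0, 6.0, 1.0, -8.0, -7.0, -2.0, -9.0, -9.0, 6.0, -1.0, -3.0, -8.0, -9.0, 3.0]
    -130 11 b 14.2 23.2 24.7 a -9.4 -2.1 6.4
    -120 22 b 15.2 22.9 24.6 a -8.7 -4.7 5.3
    -110 13 b 17.5 22.4 24.5 a -5.9 -3.9 2.8
    -100 13 b 15.0 22.5 24.1 a -5.7 -3.0 2.6
    -90 15 b 16.5 22.2 23.9 a -6.0 -2.0 2.8
    -80 16 b 12.3 21.9 22.7 a -6.3 -3.9 2.8
scene -1 70 c [-128.0, -123.0, -122.0, -121.0, -121.0, -121.0, -121.0, -121.0, -120.0, -120.0, -120.0, -120.0, -119.0, -119.0] b [-18.0, -16.0, -19.0, -16.0, -17.0, -15.0, -16.0, -14.0, -17.0, -17.0, -18.0, -16.0, -14.0, -16.0] a [-2.0, -8.0, -6.0, 3.0, 1.0, -1.0, -2.0, 4.0, -9.0, 3.0, -1.0, -7.0, -6.0, -4.0]
    -130 10 b -19.1 -16.4 -14.1 a -8.8 -1.3 4.1
    -120 22 b -23.7 -17.2 -14.4 a -9.7 -4.9 5.5
    -110 10 b -20.6 -16.6 -14.5 a -5.8 -2.8 2.3
    -100 12 b -21.2 -16.2 -14.8 a -6.0 -3.6 2.1
    -90 8 b -19.5 -16.2 -15.4 a -5.7 -4.4 -1.2
    -80 4 b -21.3 -19.2 -15.8 a -5.8 -5.7 -5.2
top 1 11 c [-150.0, -149.0, -149.0, -118.0, -118.0, -106.0, -102.0, -67.0, -64.0, -64.0, -63.0] b [17.0, 10.0, 13.0, 17.0, 17.0, 17.0, 17.0, 13.0, 18.0, 15.0, 21.0] a [-4.0, -6.0, -6.0, -5.0, -1.0, -3.0, 1.0, 4.0, 4.0, 5.0, 2.0]
top -1 28 c [-150.0, -150.0, -148.0, -120.0, -119.0, -118.0, -117.0, -117.0, -117.0, -116.0, -116.0, -116.0, -115.0, -112.0] b [-16.0, -23.0, -11.0, -19.0, -19.0, -22.0, -23.0, -16.0, -23.0, -16.0, -23.0, -23.0, -20.0, -23.0] a [9.0, 9.0, 5.0, 5.0, 8.0, 8.0, -3.0, 5.0, -6.0, 8.0, -0.0, 3.0, -6.0, 6.0]
    -120 10 b -23.1 -22.1 -15.9 a -6.3 3.9 8.3
    -110 3 b -22.1 -21.6 -16.0 a -1.0 4.7 4.9
    -90 4 b -21.4 -19.9 -16.0 a 1.2 4.5 4.6
t 24.1 tcp [ 610.5 -234.8  159.9] rpy [180.  -0.  94.] F [ 0.3 -0.1 -2.3] w 61.1 ff 8.7
```

arm_command(targets=[0,0,0,0,0.3,8,-0.31,0,0,0,0,0.3,15,-0.32,0,0,0,0,0.3,20,-0.32,0,0,0,0,0.3,24,-0.32,0,0,0,0,0.3,26,-0.32,0,0,0,0,0.3,28,-0.32,0,0,0,0,0.3,29,-0.32,0,0,0,0,0.3,29,-0.32,0,0,0,0,0.3,29,-0.32])

```text
time: 25.0
tool_pos: [0.6109, -0.2348, 0.1312]
ee_rot: [3.141, 0.0, 1.64]
wrist_force: [0.4, -0.3, -1.1]
width: 0.062
finger_force: 8.7
```

```bash
python3 tip.py scene; python3 ring.py | grep -v 133; python3 plan.py
```

```text
tcp [ 610.9 -234.8  131.2] [1.7998e+02 1.0000e-02 9.3990e+01] w 62.0 ff 8.7 F [ 0.4 -0.3 -1.1]
top [(9, 'a', array([1.6, 4.4, 6. ]), 'b', array([-22. , -19.3, -16. ])), (5, 'a', array([-2.7,  0. ,  2. ]), 'b', array([15.8, 16.6, 16.9]))]
scene [(34, 'a', array([-5.8, -2.7,  2.2]), 'b', array([-19.9, -16. , -14.6])), (47, 'a', array([-6.1, -3.1,  2.7]), 'b', array([17.9, 22.4, 24.3]))]
205 296
scene [217. 296.] n 156 ring 610.4 -205.9 gap dir 270.0 cost 24.96 lug mid [ 610.4 -235.9]
t 25.2 tcp [ 610.9 -234.8  131.2] rpy [180.   0.  94.] F [ 0.4 -0.  -2.3] w 62.6 ff 8.7
```

View pics/tip_scene_250.png

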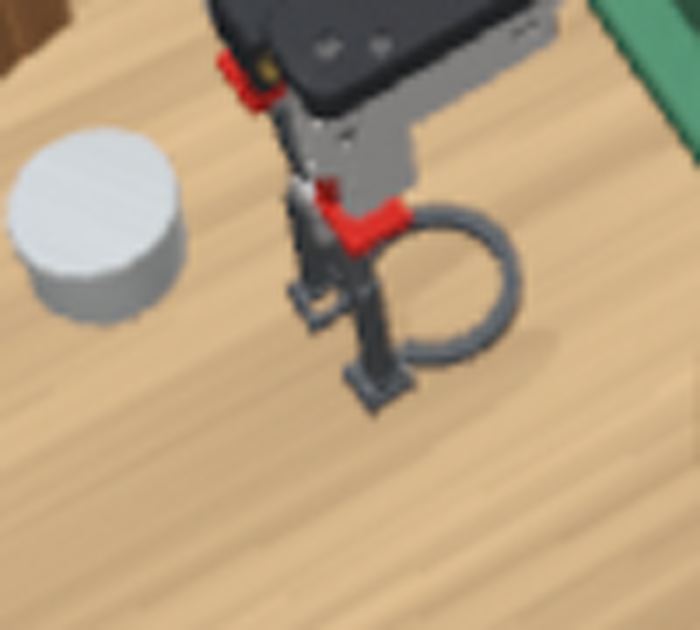

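arm_command(targets=[0,0,0,0,0,1.2,-0.32,0,0,0,0,0,1.2,-0.3,0,0,0,0,0,1.0,-0.25,0,0,0,0,0,0.8,-0.2,0,0,0,0,0,0.6,-0.15,0,0,0,0,0,0.3,-0.1,0,0,0,0,0,0.1,-0.05,0,0,0,0,0,0,0,0,0,0,0,0,-0.3,0.05,0,0,0,0,0,-0.6,0.1,0,0,0,0,0,-0.6,0.1,0,0,0,0,0,-0.6,0.1])

```text
time: 26.4
tool_pos: [0.6108, -0.2348, 0.1316]
ee_rot: [3.141, -0.0, 1.64]
wrist_force: [-0.1, -0.8, -1.5]
width: 0.0426
finger_force: 12.9
```

```bash
python3 tip.py scene; python3 plan.py
```

```text
tcp [ 610.8 -234.8  131.6] [179.99  -0.    93.99] w 42.6 ff 12.9 F [-0.1 -0.8 -1.5]
top [(17, 'a', array([-0.8,  4.8,  7.6]), 'b', array([-30. , -26.8, -21.2]))]
scene [(28, 'a', array([-5.4, -3.4,  1.5]), 'b', array([-27.5, -22.3, -19.4])), (47, 'a', array([-5.7, -2.7,  2.2]), 'b', array([23.4, 28.1, 30.3]))]
205 296
t 26.5 tcp [ 610.8 -234.8  131.6] rpy [180.  -0.  94.] F [ 0.1 -0.4 -1.9] w 42.7 ff 12.9
```

arm_command(targets=[0,0,0,0,0,-0.2,0.14,0,0,0,0,0,-0.4,0.18,0,0,0,0,0,-0.6,0.22,0,0,0,0,0,-0.8,0.26,0,0,0,0,0,-1,0.3,0,0,0,0,0,-1.2,0.32,0,0,0,0,0,-1.2,0.32,0,0,0,0,0,-1.2,0.32,0,0,0,0,0,-1.2,0.32])

```text
time: 27.4
tool_pos: [0.6108, -0.2348, 0.1327]
ee_rot: [3.142, -0.0, 1.64]
wrist_force: [0.0, -0.5, -2.2]
width: 0.0324
finger_force: 25.1
```

```bash
python3 tip.py scene; python3 low.py | grep -A3 -E "scene|top -1" | cut -c1-170
```

```text
tcp [ 610.8 -234.8  132.7] [180.    -0.    93.99] w 32.4 ff 25.1 F [ 0.  -0.5 -2.2]
top [(22, 'a', array([-6.5,  2.9,  7.4]), 'b', array([-34.7, -30.5, -26.8]))]
scene [(25, 'a', array([-6.2, -5.3,  1.6]), 'b', array([-31.4, -26.7, -22.6])), (55, 'a', array([-6.4, -2.7,  2.4]), 'b', array([28. , 32.4, 36.3]))]
204 296
scene 1 403 c [-138.0, -138.0, -138.0, -138.0, -138.0, -137.0, -137.0, -137.0, -137.0, -136.0, -136.0, -136.0, -136.0, -136.0] b [26.0, 30.0, 18.0, 8.0, 45.0, 19.0, 45.0,
    -130 53 b 22.0 30.2 39.2 a -12.7 -0.6 17.4
    -120 27 b 29.5 35.1 38.0 a -10.7 -4.1 5.5
    -110 17 b 26.0 32.7 35.1 a -6.7 -3.4 1.5
--
scene -1 227 c [-138.0, -138.0, -137.0, -137.0, -137.0, -137.0, -136.0, -136.0, -136.0, -136.0, -136.0, -136.0, -136.0, -136.0] b [-5.0, -16.0, -14.0, -6.0, -39.0, -30.0,
    -130 37 b -37.7 -25.2 -18.6 a -12.0 -5.5 6.4
    -120 15 b -37.8 -28.6 -26.9 a -8.7 -5.0 2.3
    -110 8 b -30.6 -26.2 -24.7 a -6.0 -3.2 2.0
--
top -1 143 c [-140.0, -139.0, -137.0, -137.0, -137.0, -136.0, -136.0, -136.0, -136.0, -135.0, -135.0, -135.0, -135.0, -135.0] b [-19.0, -35.0, -5.0, -49.0, -46.0, -17.0, 
    -130 32 b -47.7 -27.0 -9.6 a -12.3 6.7 17.1
    -120 13 b -36.6 -34.0 -26.8 a -7.6 3.2 8.9
    -110 4 b -32.6 -32.1 -29.8 a -2.1 2.3 4.5
```

arm_command(targets=[0,0,0,0,0,-0.2,0.35,0,0,0,0,0,-0.4,0.38,0,0,0,0,0,-0.4,0.38,0,0,0,0,0,-0.4,0.38,0,0,0,0,0,-0.4,0.38,0,0,0,0,0,-3,0.38,0,0,0,0,0,-6,0.38,0,0,0,0,0,-12,0.38,0,0,0,0,0,-22,0.38,0,0,0,0,0,-36,0.38,0,0,0,0,0,-50,0.38,0,0,0,0,0,-65,0.38,0,0,0,0,0,-80,0.38,0,0,0,0,0,-90,0.38,0,0,0,0,0,-90,0.38,0,0,0,0,0,-90,0.38])

```text
time: 29.2
tool_pos: [0.6108, -0.2348, 0.2228]
ee_rot: [3.142, -0.0, 1.64]
wrist_force: [0.2, 0.8, -1.5]
width: 0.0299
finger_force: 26.0
```

```bash
python3 tip.py scene; cat > hang.py <<'E'
from h import *
from pl import pts
# ring hanging on pliers: points near tip height; ring body lies at a>0 side
o=robot.get_obs(); t=o['tool_pos']*1e3; print('tcp',t.round(1),'psi',np.degrees(o['ee_rot'][2]).round(2),'w',round(o['width']*1e3,1),'ff',round(o['finger_force'],1),'F',o['wrist_force'].round(1))
def ringpts(s,o,lo=-150,hi=-112):
    a,b,c=pts(s,o); v=s['color'].max(-1)
    k=(a>-22)&(a<75)&(abs(b)<58)&(c>lo)&(c<hi)&(cloud(s)[...,2]>.03); return a[k],b[k],c[k]
if __name__=='__main__':
  for nm in('top','scene'):
    s=snap(nm); a,b,c=ringpts(s,o)
    print(nm,len(a))
    for lo in range(-20,75,8):
        k=(a>=lo)&(a<lo+8)
        if k.sum()>2: print('  a',lo,k.sum(),'b',b[k].min().round(1),b[k].max().round(1),'c',np.percentile(c[k],[5,50,95]).round(1))
E
python3 hang.py
```

```text
tcp [ 610.8 -234.8  222.8] [180.    -0.    93.99] w 29.9 ff 26.0 F [ 0.2  0.8 -1.5]
top [(26, 'a', array([-3.5,  2.8,  7.8]), 'b', array([-37.2, -32.4, -27.6]))]
scene [(32, 'a', array([-5.8, -4.7,  1. ]), 'b', array([-34.3, -28.4, -23.4])), (69, 'a', array([-6.5, -3.1,  2. ]), 'b', array([27.7, 32.6, 37.1]))]
200 273
tcp [ 610.3 -234.6  221.5] psi 93.99 w 29.6 ff 26.0 F [-0.  -1.  -2.2]
top 81
  a -12 7 b -40.9 -26.9 c [-127.4 -122.5 -115. ]
  a -4 5 b -38.5 -22.2 c [-125.7 -117.5 -114.7]
  a 4 14 b -37.7 -22.3 c [-125.6 -119.7 -116. ]
  a 12 6 b -32.7 -27.4 c [-128.  -124.1 -120.9]
  a 20 7 b -32.7 -27.5 c [-126.4 -124.  -120.1]
  a 28 8 b 25.8 34.4 c [-125.6 -122.4 -121.7]
  a 36 10 b 21.2 29.9 c [-126.9 -124.9 -122.4]
  a 44 18 b -1.3 21.2 c [-126.6 -124.2 -121.4]
  a 52 6 b -8.8 5.4 c [-129.5 -126.9 -121.6]
scene 339
  a -20 6 b -27.5 29.7 c [-128.5 -124.5 -122.8]
  a -12 75 b -41.0 41.2 c [-128.7 -122.8 -113.3]
  a -4 44 b -34.1 39.7 c [-127.7 -121.  -113.2]
  a 4 33 b -33.8 38.8 c [-128.7 -124.3 -118.3]
  a 12 17 b 27.1 34.5 c [-128.6 -125.5 -123.7]
  a 20 28 b -34.4 34.4 c [-130.9 -126.2 -123.4]
  a 28 36 b -35.7 32.7 c [-130.7 -126.7 -125. ]
  a 36 47 b -30.4 28.8 c [-131.5 -127.1 -125.7]
  a 44 52 b -22.2 19.9 c [-129.8 -127.7 -125.2]
```

arm_command(targets=[0,0,0,2,0.5,-8,0.38,0,0,0,8,2,-16,0.38,0,0,0,20,5,-22,0.38,0,0,0,38,10,-22,0.38,0,0,0,58,15,-22,0.38,0,0,0,80,21,-22,0.38,0,0,0,102,27,-22,0.38,0,0,0,124,33,-22,0.38,0,0,0,146,38,-22,0.38,0,0,0,166,44,-22,0.38,0,0,0,186,49,-22,0.38,0,0,0,204,54,-22,0.38,0,0,0,218,57,-22,0.38,0,0,0,228,60,-22,0.38,0,0,0,234,61.5,-22,0.38,0,0,0,236,62,-22,0.38,0,0,0,236,62,-22,0.38,0,0,0,236,62,-22,0.38])

```text
time: 31.2
tool_pos: [0.6562, 0.0042, 0.2448]
ee_rot: [-3.142, 0.0, 1.639]
wrist_force: [-0.1, -0.4, -2.2]
width: 0.0296
finger_force: 25.9
```

```bash
cat > align.py <<'E'
from h import *
from pl import pts
import sys
from scipy.optimize import least_squares
# fit spread ring in tool frame: back arc radius band [21.4,28] about (a0,b0); spindle head circle of top (z>0.086) in same view
sx,sy=float(sys.argv[1]),float(sys.argv[2])
def run():
  for nm in('top','scene'):
    o=robot.get_obs(); t=o['tool_pos']*1e3; psi=o['ee_rot'][2]; print('tcp',t.round(1),'w',round(o['width']*1e3,1),'ff',round(o['finger_force'],1))
    s=snap(nm); a,b,c=pts(s,o); W=cloud(s)*1e3
    k=(a>10)&(a<75)&(abs(b)<45)&(c>-136)&(c<-118)
    A,B=a[k],b[k]
    # spread template: back arc +- (hinge at x=-21,y=+-12) arms rotated by g about hinges
    th=np.linspace(np.radians(150),np.radians(210),25); back=np.c_[24.7*np.cos(th),24.7*np.sin(th)]
    tu=np.linspace(np.radians(48),np.radians(150),45); up=np.c_[24.7*np.cos(tu),24.7*np.sin(tu)]
    def tmpl(g):
        h=np.array([-21,12.]); r=np.array([[np.cos(g),-np.sin(g)],[np.sin(g),np.cos(g)]]); u=(up-h)@r.T+h
        return np.vstack([back,u,u*[1,-1]])
    from scipy.spatial import cKDTree
    Q=np.c_[A,B]
    def cost(p):
        T=tmpl(p[3]); r=np.array([[np.cos(p[2]),-np.sin(p[2])],[np.sin(p[2]),np.cos(p[2])]]); T=(-T)@r.T+p[:2]; T=T[T[:,0]>10]
        return np.r_[np.minimum(cKDTree(T).query(Q)[0],5)]
    from scipy.optimize import minimize
    f=min((minimize(lambda p:np.mean(cost(p)**2),[a0,0,0,g],method='Nelder-Mead',options=dict(xatol=.01,fatol=1e-4,maxiter=2000)) for a0 in(24,28,32) for g in(.2,.3)),key=lambda r:r.fun)
    print(nm,'n',k.sum(),'ring a0,b0,rot,spread',f.x.round(2),'rms',np.sqrt(f.fun).round(2),'c back/front',np.median(c[k&(a>44)]).round(1),np.median(c[k&(a<28)]).round(1))
    m=(np.hypot(W[...,0]-sx,W[...,1]-sy)<32)&(W[...,2]>84)&(W[...,2]<93)
    q=W[m][:,:2]
    if m.sum()>10: cc,rr=cv2.minEnclosingCircle(q.astype(np.float32)); print('  spindle seen n',m.sum(),np.round(cc,1),'r',round(rr,1))
run()
E
python3 align.py 654.5 28
```

```text
tcp [656.2   4.2 244.8] w 29.6 ff 25.9
top n 19 ring a0,b0,rot,spread [ 2.642e+01 -3.000e-02  2.000e-02  3.700e-01] rms 1.82 c back/front -124.8 nan
tcp [656.2   4.2 244.8] w 29.6 ff 25.9
scene n 146 ring a0,b0,rot,spread [23.3  0.  -0.   0.3] rms 2.37 c back/front -127.3 -125.7
  spindle seen n 143 [654.3  26. ] r 23.7
  return _methods._mean(a, axis=axis, dtype=dtype,
  ret = ret.dtype.type(ret / rcount)
```

```bash
cat > align.py <<'E'
from h import *
from pl import pts
import sys
from scipy.optimize import minimize
from scipy.spatial import cKDTree
sx,sy=float(sys.argv[1]),float(sys.argv[2])
o=robot.get_obs(); t=o['tool_pos']*1e3; psi=o['ee_rot'][2]; print('tcp',t.round(1),'psi',np.degrees(psi).round(2),'w',round(o['width']*1e3,1),'ff',round(o['finger_force'],1),'F',o['wrist_force'].round(1))
th=np.linspace(np.radians(150),np.radians(210),25); tu=np.linspace(np.radians(48),np.radians(150),45)
def tmpl(g,L):
    P=[]
    for r0 in(22.3,24.7,27.1):
        h=np.array([-21,12.]); r=np.array([[np.cos(g),-np.sin(g)],[np.sin(g),np.cos(g)]])
        u=(np.c_[r0*np.cos(tu),r0*np.sin(tu)]-h)@r.T+h; P+=[np.c_[r0*np.cos(th),r0*np.sin(th)],u,u*[1,-1]]
    return np.vstack(P)
sm=[]
for nm in('top','scene'):
    s=snap(nm); a,b,c=pts(s,o); W=cloud(s)*1e3
    k=(a>6)&(a<75)&(abs(b)<48)&(c>-137)&(c<-117)&(s['color'].max(-1)<150)
    cz=-125.5 if nm=='top' else -127
    v,u=np.nonzero(k); Q=np.array([ray(s,x,y,(t[2]+cz)/1e3)*1e3-t for x,y in zip(u,v)])
    A=Q[:,0]*np.cos(psi)+Q[:,1]*np.sin(psi); B=Q[:,0]*np.sin(psi)-Q[:,1]*np.cos(psi); Q=np.c_[A,B]
    lo=max(10,A.min())
    def cost(p):
        r=np.array([[np.cos(p[2]),-np.sin(p[2])],[np.sin(p[2]),np.cos(p[2])]]); T=(-tmpl(p[3],0))@r.T+p[:2]; T=T[T[:,0]>lo]
        e=np.mean(np.minimum(cKDTree(T).query(Q)[0],5)**2)
        if nm=='scene': e+=np.mean(np.minimum(cKDTree(Q).query(T)[0],5)**2)
        return e+ (p[3]-.3)**2*100
    F=[]
    for a0 in(24,28,32):
        x0=np.array([a0,0,0,.28]); F.append(minimize(cost,x0,method='Nelder-Mead',options=dict(initial_simplex=np.vstack([x0]+[x0+d for d in np.diag([2,2,.05,.05])]),xatol=.01,fatol=1e-4,maxiter=3000)))
    f=min(F,key=lambda r:r.fun); a0,b0,rt,g=f.x
    w=5.0; aa,bb=a0-w*np.cos(rt),b0-w*np.sin(rt)
    C=t[:2]+aa*np.array([np.cos(psi),np.sin(psi)])+bb*np.array([np.sin(psi),-np.cos(psi)])
    print(nm,'n',len(Q),'ring a0,b0,rot,spread',f.x.round(2),'cost',round(f.fun,2),'c back/front',np.median(c[k&(a>40)]).round(1),np.median(c[k&(a<28)]).round(1),'-> centre for spindle',C.round(1))
    m=(np.hypot(W[...,0]-sx,W[...,1]-sy)<32)&(W[...,2]>84)&(W[...,2]<93)
    q=W[m][:,:2]
    if m.sum()>10: cc,rr=cv2.minEnclosingCircle(q.astype(np.float32)); print('  spindle seen n',m.sum(),np.round(cc,1),'r',round(rr,1))
    T=np.linalg.inv(s['T']); p=T[:3,:3]@(np.array([sx,sy,100])/1e3)+T[:3,3]; uu,vv=int(p[0]/p[2]*s['fx']+s['cx']),int(p[1]/p[2]*s['fy']+s['cy'])
    save(s,f'al_{nm}.png',(uu-50,vv-45,uu+50,vv+45),7); print('  crop org',uu-50,vv-45)
E
python3 align.py 654.5 28 2>/dev/null
```

```text
tcp [656.2   4.2 244.8] psi 93.92 w 29.5 ff 25.9 F [-0.1 -1.1 -1.5]
top n 19 ring a0,b0,rot,spread [27.61 -2.19  0.06  0.3 ] cost 0.53 c back/front -125.2 nan -> centre for spindle [652.1  26.6]
  crop org 166 87
scene n 131 ring a0,b0,rot,spread [ 2.25e+01  2.50e-01 -1.00e-02  3.00e-01] cost 4.94 c back/front -127.6 -125.6 -> centre for spindle [655.3  21.7]
  spindle seen n 142 [654.6  26. ] r 23.5
  crop org 267 188
```

View pics/al_scene.png

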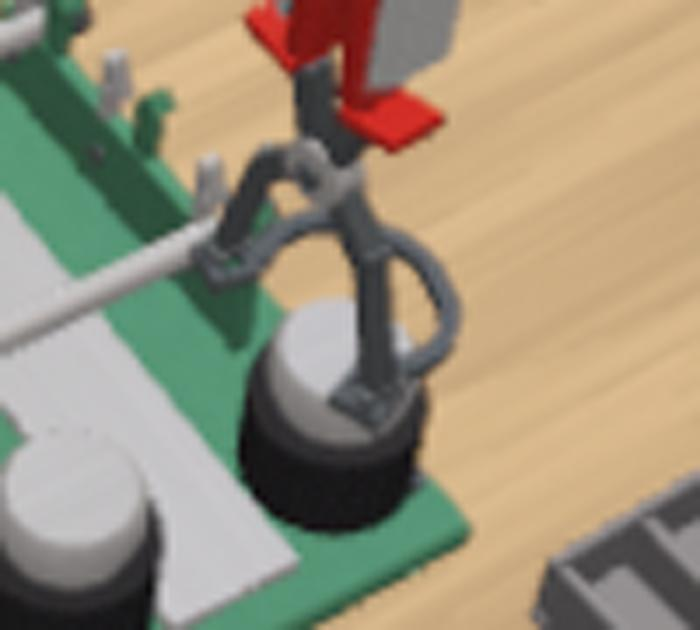

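```bash
cat > st.py <<'E'
from h import *
from pl import pts
o=robot.get_obs(); print('tcp',(o['tool_pos']*1e3).round(1),'w',round(o['width']*1e3,1))
for nm in('top','scene'):
  AA=[]
  for i in range(3):
    s=snap(nm); a,b,c=pts(s,o); col=s['color'].astype(int); v=col.max(-1)
    k=(a>8)&(a<75)&(abs(b)<48)&(c>-136)&(c<-119)&(v<140)&(v>45)&(abs(col[...,0]-col[...,2])<45)
    AA.append(np.c_[a[k],b[k],c[k]])
  P=np.vstack(AA); a,b,c=P.T; print(nm,len(P)//3)
  q=abs(b)<8; 
  if q.sum(): print('  back a',np.percentile(a[q],[2,25,50,75,98]).round(1),'c',np.median(c[q]).round(1))
  for lo in(8,14,20,26,32,38,44):
    for sg in(1,-1):
        q=(a>=lo)&(a<lo+6)&(b*sg>8)
        if q.sum()>3: print('  a',lo,sg,q.sum(),'b',np.percentile(b[q],[3,50,97]).round(1),'c',np.median(c[q]).round(1))
E
python3 st.py
```

```text
tcp [656.2   4.4 244.8] w 30.0
top 15
  back a [48.2 49.7 51.2 51.6 51.8] c -124.8
  a 44 1 25 b [ 8.1 13.6 19.1] c -124.3
scene 120
  back a [44.2 45.4 46.6 48.1 50.7] c -128.0
  a 8 1 14 b [28.9 31.3 35.6] c -125.1
  a 8 -1 16 b [-31.4 -29.1 -26.1] c -124.5
  a 14 1 29 b [27.8 32.5 34.4] c -125.3
  a 14 -1 28 b [-34.2 -30.  -27.3] c -125.5
  a 20 1 23 b [29.2 32.3 34.3] c -126.0
  a 20 -1 24 b [-34.5 -30.4 -28.1] c -126.2
  a 26 1 22 b [27.9 31.1 33.9] c -126.1
  a 26 -1 26 b [-32.1 -28.5 -25.6] c -127.3
  a 32 1 19 b [21.8 26.2 29.1] c -126.1
  a 32 -1 20 b [-32.8 -27.3 -24.8] c -126.1
  a 38 1 43 b [10.6 19.1 25.8] c -127.0
  a 44 1 19 b [ 8.2 10.9 17.2] c -127.6
  a 44 -1 12 b [-13.2  -9.8  -8.1] c -126.9
```

arm_command(targets=[0,0,0,2,0,3,0.38,0,0,0,4.6,-0.2,8,0.38,0,0,0,4.6,-0.2,14,0.38,0,0,0,4.6,-0.2,18,0.38,0,0,0,4.6,-0.2,21,0.38,0,0,0,4.6,-0.2,23,0.38,0,0,0,4.6,-0.2,25,0.38,0,0,0,4.6,-0.2,27,0.38,0,0,0,4.6,-0.2,27,0.38,0,0,0,4.6,-0.2,27,0.38])

```text
time: 32.7
tool_pos: [0.6558, 0.0095, 0.2179]
ee_rot: [3.141, -0.0, 1.64]
wrist_force: [-0.4, -0.5, -1.6]
width: 0.0298
finger_force: 25.9
```

```bash
python3 st.py; python3 plan.py
```

```text
tcp [655.8   9.5 217.9] w 29.8
top 13
  back a [48.2 48.4 51.1 51.3 51.7] c -125.9
  a 44 1 21 b [ 8.7 14.2 17.9] c -124.7
scene 123
  back a [44.2 45.4 46.1 47.6 50. ] c -127.9
  a 8 1 22 b [13.  30.2 32.9] c -124.9
  a 8 -1 24 b [-31.9 -28.2 -24.4] c -124.8
  a 14 1 30 b [26.1 32.1 34.4] c -125.1
  a 14 -1 20 b [-33.9 -30.3 -28.1] c -125.4
  a 20 1 28 b [20.7 30.3 34.2] c -125.7
  a 20 -1 23 b [-33.5 -30.  -27.9] c -126.5
  a 26 1 26 b [25.8 30.8 33.9] c -125.5
  a 26 -1 29 b [-33.4 -28.4 -15.9] c -126.4
  a 32 1 18 b [22.5 25.9 29.1] c -126.5
  a 32 -1 11 b [-28.7 -25.4 -19.3] c -126.9
  a 38 1 46 b [10.6 18.  25.8] c -127.0
  a 44 1 15 b [ 8.9 11.4 16.4] c -127.4
  a 44 -1 11 b [-11.9  -9.9  -8.1] c -127.3
t 33.0 tcp [655.7   9.6 217.9] rpy [180.  -0.  94.] F [-0.6 -0.6 -1.9] w 29.3 ff 25.9
```

arm_command(targets=[0,0,0,0,0,2,0.38,0,0,0,0,0,4,0.38,0,0,0,0,0,6,0.38,0,0,0,0,0,8,0.38,0,0,0,0,0,10,0.38,0,0,0,0,0,12,0.38,0,0,0,0,0,12,0.38,0,0,0,0,0,12,0.38])

```text
time: 33.8
tool_pos: [0.6557, 0.0095, 0.2057]
ee_rot: [-3.142, -0.0, 1.64]
wrist_force: [0.7, 0.6, -1.6]
width: 0.0293
finger_force: 25.9
```

```bash
python3 st.py | grep -E "tcp|back|a 20|a 32"; python3 plan.py
```

```text
tcp [655.7   9.5 205.7] w 29.3
  back a [43.1 47.8 49.5 52.2 52.7] c -124.7
  back a [38.7 45.4 46.6 48.6 51. ] c -127.5
  a 20 1 41 b [21.2 29.1 34.3] c -125.4
  a 20 -1 21 b [-33.2 -29.8 -21.8] c -126.1
  a 32 1 23 b [11.4 25.5 29.4] c -126.0
  a 32 -1 6 b [-26.7 -25.8 -25.4] c -127.8
t 34.1 tcp [655.7   9.5 205.9] rpy [180.  -0.  94.] F [ 0.3 -1.  -1.5] w 29.9 ff 25.9
```

arm_command(targets=[0,0,0,0,0,2,0.38,0,0,0,0,0,4,0.38,0,0,0,0,0,5.5,0.38,0,0,0,0,0,7,0.38,0,0,0,0,0,7,0.38,0,0,0,0,0,7,0.38])

```text
time: 34.7
tool_pos: [0.6557, 0.0096, 0.1987]
ee_rot: [-3.142, -0.0, 1.64]
wrist_force: [-0.3, -0.1, -2.9]
width: 0.0296
finger_force: 25.9
```

```bash
python3 st.py | grep -E "tcp|back|a 20|a 32"; python3 plan.py
```

```text
tcp [655.7   9.6 198.7] w 29.6
  back a [44.6 47.4 49.9 52.5 53.2] c -124.0
  back a [47.1 47.7 48.6 50.1 50.9] c -127.1
  a 20 1 40 b [19.5 28.7 34. ] c -125.6
  a 20 -1 11 b [-33.6 -31.9 -30. ] c -125.7
  a 32 1 37 b [15.8 22.8 30.4] c -127.6
t 35.0 tcp [655.7   9.5 198.9] rpy [180.  -0.  94.] F [-0.3  0.1 -2. ] w 30.1 ff 25.9
```

arm_command(targets=[0,0,0,0,0,1,0.3,0,0,0,0,0,1.2,0.2,0,0,0,0,0,1.5,0.1,0,0,0,0,0,1.8,0,0,0,0,0,0,2,-0.1,0,0,0,0,0,2,-0.18,0,0,0,0,0,2,-0.24,0,0,0,0,0,2,-0.28,0,0,0,0,0,2,-0.3,0,0,0,0,0,2,-0.3,0,0,0,0,0,2,-0.3])

```text
time: 36.1
tool_pos: [0.6557, 0.0095, 0.1967]
ee_rot: [3.142, -0.0, 1.64]
wrist_force: [-0.8, -0.7, -0.9]
width: 0.0611
finger_force: 8.7
```

```bash
python3 tip.py scene; python3 plan.py
```

```text
tcp [655.7   9.5 196.7] [180.    -0.    93.99] w 61.1 ff 8.7 F [-0.8 -0.7 -0.9]
top []
scene [(110, 'a', array([-12.7,  -3.7,  11.2]), 'b', array([-22.9, -16.3,  -2. ])), (94, 'a', array([-13.4,  -6.2,  13.8]), 'b', array([ 2.9, 19. , 22.7]))]
309 244
t 36.2 tcp [655.7   9.5 196.8] rpy [180.  -0.  94.] F [ 0.3  0.3 -0.8] w 61.2 ff 8.7
```

View pics/tip_scene_361.png

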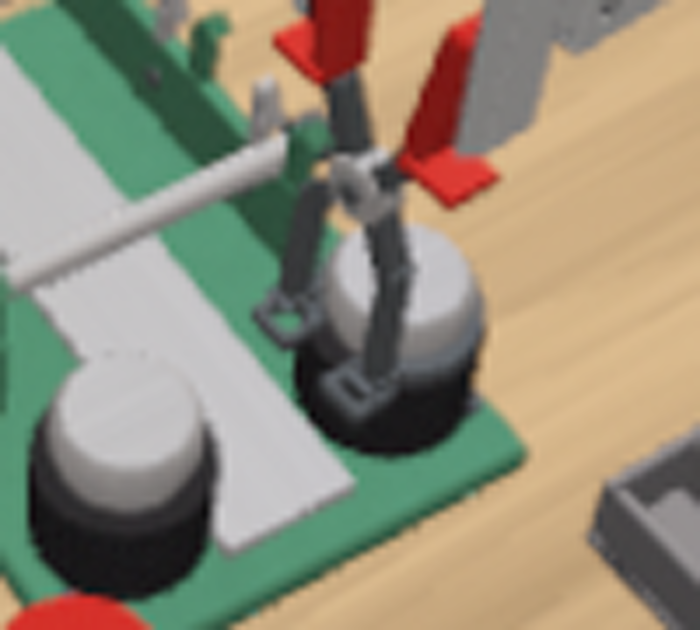

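arm_command(targets=[0,0,0,-1.5,0,0,-0.3,0,0,0,-3,0,0,-0.3,0,0,0,-4.5,0,0,-0.3,0,0,0,-6,0,0,-0.3,0,0,0,-7,0,0,-0.3,0,0,0,-8,0,0,-0.31,0,0,0,-8,0,0,-0.32])

```text
time: 36.9
tool_pos: [0.6562, 0.0014, 0.1968]
ee_rot: [3.142, -0.0, 1.64]
wrist_force: [0.2, 0.3, -1.8]
width: 0.0621
finger_force: 8.7
```

```bash
python3 tip.py scene; python3 plan.py; cat > seat.py <<'E'
from h import *
import sys
sx,sy=map(float,sys.argv[1:3])
# ring pixels around groove: depth band z 60..80, radial 22..45
for nm in('top','scene'):
    s=snap(nm); W=cloud(s)*1e3; d=W-[sx,sy,0]; r=np.hypot(d[...,0],d[...,1]); az=np.degrees(np.arctan2(d[...,1],d[...,0]))%360; col=s['color'].astype(int).max(-1)
    k=(W[...,2]>60)&(W[...,2]<82)&(r>25)&(r<52)&(col<140)
    for lo in range(0,360,30):
        q=k&(az>=lo)&(az<lo+30)
        if q.sum()>3: print(nm,lo,q.sum(),'r',np.percentile(r[q],[5,50,95]).round(1),'z',np.percentile(W[...,2][q],[5,50,95]).round(1),'col',int(np.median(col[q])))
E
python3 seat.py 654.5 28
```

```text
tcp [656.2   1.4 196.8] [180.    -0.    93.98] w 62.1 ff 8.7 F [ 0.2  0.3 -1.8]
top []
scene [(85, 'a', array([-9.3, -2.5, 13.4]), 'b', array([-23. , -16.4,  -2. ])), (69, 'a', array([-10.6,  -6.8,  13.8]), 'b', array([12.7, 18.8, 22.2]))]
307 245
t 37.0 tcp [656.2   1.6 196.8] rpy [180.  -0.  94.] F [ 0.3 -0.7 -1.8] w 62.1 ff 8.7
top 60 8 r [25.6 28.5 29.6] z [71.7 73.1 79.1] col 91
top 90 9 r [26.4 28.7 30.1] z [63.3 71.8 75.8] col 74
scene 0 16 r [25.3 27.3 28.8] z [60.2 65.  71.1] col 58
scene 30 5 r [25.2 25.7 27.2] z [65.2 70.4 71.4] col 109
scene 210 12 r [26.  28.7 36.6] z [64.1 69.3 77. ] col 100
scene 240 62 r [27.4 37.6 45.2] z [63.6 69.8 80. ] col 79
scene 270 29 r [26.3 40.3 44. ] z [62.8 68.7 76.5] col 75
scene 300 43 r [26.4 38.4 46. ] z [64.7 69.5 78.7] col 82
scene 330 23 r [25.4 27.1 30. ] z [61.1 65.8 70.6] col 61
```

arm_command(targets=[0,0,0,-1,0,-0.5,-0.32,0,0,0,-1,0,-2,-0.32,0,0,0,-1,0,-4,-0.32,0,0,0,-1,0,-6,-0.32,0,0,0,-1,0,-8,-0.32,0,0,0,-1,0,-10,-0.32,0,0,0,-1,0,-14,-0.3,0,0,0,-1,0,-14,-0.3])

```text
time: 37.9
tool_pos: [0.6566, 0.0006, 0.2117]
ee_rot: [3.14, 0.0, 1.64]
wrist_force: [0.9, -0.5, -1.9]
width: 0.0618
finger_force: 8.7
```

```bash
python3 tip.py scene; python3 plan.py; python3 seat.py 654.5 28; python3 low.py | cut -c1-120
```

```text
tcp [6.566e+02 6.000e-01 2.117e+02] [1.7991e+02 1.0000e-02 9.3990e+01] w 61.8 ff 8.7 F [ 0.9 -0.5 -1.9]
top []
scene [(50, 'a', array([-9.9, -8. , -1.8]), 'b', array([-23.6, -18. , -16. ])), (56, 'a', array([-10.5,  -8.6,  -2.6]), 'b', array([14.7, 21.3, 22.8]))]
307 242
t 38.0 tcp [6.564e+02 6.000e-01 2.111e+02] rpy [180.  -0.  94.] F [-0.8 -0.5 -1.2] w 61.1 ff 8.7
top 60 5 r [27.3 28.8 30.3] z [68.8 71.2 74. ] col 91
top 90 11 r [25.9 28.7 30. ] z [65.6 74.  76.2] col 76
scene 0 15 r [25.6 27.3 28.7] z [62.  67.3 70.8] col 60
scene 30 6 r [25.3 25.6 27.2] z [65.2 69.6 71.4] col 114
scene 210 33 r [26.  30.8 43.1] z [63.9 69.  72.4] col 100
scene 240 39 r [26.2 34.9 44.6] z [62.5 67.2 71.5] col 81
scene 270 25 r [27.  36.4 43.4] z [62.  67.5 69.9] col 73
scene 300 44 r [25.7 31.7 45.4] z [61.7 68.5 71.7] col 83
scene 330 27 r [25.3 26.7 29.5] z [60.6 64.5 72.1] col 58
[6.562e+02 6.000e-01 2.106e+02] 61.2
scene 1 246 c [-150.0, -149.0, -149.0, -149.0, -149.0, -149.0, -149.0, -148.0, -148.0, -148.0, -148.0, -147.0, -147.0, -
    -130 34 b 9.9 16.9 23.5 a -14.6 11.4 17.7
    -120 21 b 13.9 20.9 23.9 a -13.4 -9.1 0.1
    -110 15 b 16.2 21.1 23.0 a -10.7 -9.2 -2.2
    -100 18 b 13.5 20.6 22.6 a -10.5 -8.3 -1.7
    -90 14 b 16.3 20.9 22.0 a -10.6 -9.0 -2.9
    -80 18 b 9.8 19.2 21.8 a -10.8 -8.3 -1.7
scene -1 220 c [-149.0, -149.0, -148.0, -147.0, -147.0, -147.0, -147.0, -147.0, -147.0, -147.0, -146.0, -146.0, -146.0, 
    -130 41 b -24.1 -12.4 -3.1 a -14.0 9.0 17.1
    -120 23 b -25.2 -17.9 -15.0 a -13.4 -9.0 1.0
    -110 13 b -24.6 -17.8 -16.2 a -10.1 -7.8 -2.6
    -100 13 b -23.9 -16.8 -15.7 a -10.5 -8.5 -0.9
    -90 17 b -23.8 -17.2 -15.4 a -10.6 -7.9 -2.3
    -80 12 b -22.4 -18.1 -13.9 a -9.4 -7.7 -1.8
top 1 0 c [] b [] a []
top -1 0 c [] b [] a []
```

```bash
python3 plan.py 554.8,-386.8,255,7.6 554.8,-386.8,160,7.6
```

```text
t 38.2 tcp [6.562e+02 6.000e-01 2.105e+02] rpy [-180.   -0.   94.] F [-0.7 -0.1 -2.2] w 61.1 ff 8.7
554.8,-386.8,255,7.6 -> turn [-0.   0.  86.4] shift [-379.4 -128.1  -44.5]
554.8,-386.8,160,7.6 -> turn [-0.   0.  86.4] shift [-379.4 -128.1   50.5]
```

arm_command(targets=[0,0,0,0,0,-15,-0.28,0,0,0,0,0,-35,-0.26,0,0,5,-20,-7,-45,-0.26,0,0,12,-50,-17,-45,-0.26,0,0,20,-85,-29,-45,-0.26,0,0,28,-120,-41,-45,-0.26,0,0,36,-155,-52,-45,-0.26,0,0,44,-190,-64,-45,-0.26,0,0,52,-225,-76,-45,-0.26,0,0,60,-260,-88,-45,-0.26,0,0,68,-295,-100,-45,-0.26,0,0,76,-330,-111,-45,-0.26,0,0,82,-360,-122,-45,-0.26,0,0,86.4,-379,-128,-20,-0.26,0,0,86.4,-379,-128,10,-0.26,0,0,86.4,-379,-128,35,-0.26,0,0,86.4,-379,-128,50,-0.26,0,0,86.4,-379,-128,50,-0.26,0,0,86.4,-379,-128,50,-0.26])

```text
time: 40.1
tool_pos: [0.5555, -0.3866, 0.1621]
ee_rot: [3.14, -0.001, 0.133]
wrist_force: [0.7, 1.0, -1.1]
width: 0.0596
finger_force: 8.8
```

```bash
python3 low.py | cut -c1-150; python3 ring.py; python3 plan.py; python3 seat.py 654.5 28
```

```text
[ 555.5 -386.6  162.1] 59.6
scene 1 120 c [-123.0, -123.0, -123.0, -123.0, -122.0, -121.0, -121.0, -121.0, -121.0, -121.0, -121.0, -121.0, -120.0, -120.0] b [15.0, 18.0, 16.0, 22
    -130 12 b 14.4 20.3 24.4 a -9.9 3.2 6.1
    -120 19 b 14.9 19.4 23.7 a -7.9 2.5 6.7
    -110 13 b 15.9 19.9 23.3 a 0.3 2.0 3.3
    -100 14 b 15.6 19.3 22.9 a -1.1 1.8 3.6
    -90 12 b 14.8 19.1 22.5 a -1.4 1.5 2.9
    -80 18 b 13.0 18.6 22.2 a -3.5 2.2 3.7
scene -1 110 c [-124.0, -123.0, -123.0, -122.0, -121.0, -121.0, -120.0, -120.0, -120.0, -119.0, -119.0, -119.0, -119.0, -119.0] b [-17.0, -24.0, -20.0
    -130 9 b -24.7 -18.3 -16.7 a -4.9 4.5 6.5
    -120 20 b -26.3 -21.5 -17.2 a -8.7 2.8 8.7
    -110 12 b -24.3 -21.1 -16.8 a 1.1 2.9 3.7
    -100 11 b -24.1 -20.1 -16.5 a 1.6 2.3 3.7
    -90 15 b -24.2 -20.0 -15.9 a -0.8 2.5 4.3
    -80 12 b -22.7 -18.3 -13.0 a 1.7 2.6 3.8
top 1 0 c [] b [] a []
top -1 20 c [-150.0, -124.0, -118.0, -118.0, -117.0, -117.0, -116.0, -116.0, -115.0, -115.0, -115.0, -109.0, -105.0, -104.0] b [-19.0, -26.0, -18.0, -
    -120 9 b -27.4 -25.6 -17.9 a -6.2 -1.9 6.6
    -110 5 b
[... 465 characters left out ...]
70.  72.4] col 48
top 180 10 r [25.9 27.9 29.6] z [62.7 67.9 72. ] col 31
top 210 18 r [25.5 30.5 40.8] z [64.  69.6 74.5] col 70
top 240 17 r [25.7 32.6 41.1] z [68.6 72.2 75.9] col 91
top 270 14 r [26.  30.5 37.9] z [65.7 70.8 74.8] col 78
top 300 16 r [26.8 33.8 42.1] z [67.2 72.8 74.5] col 77
scene 0 16 r [25.6 27.1 28.8] z [62.5 65.8 71.7] col 67
scene 30 6 r [25.1 25.5 26.6] z [66.2 70.1 71.2] col 111
scene 210 31 r [26.3 32.9 43.2] z [63.8 68.9 70.7] col 99
scene 240 44 r [25.5 34.9 44.8] z [61.9 68.1 71.6] col 81
scene 270 36 r [26.5 32.5 43.9] z [62.7 68.4 71.6] col 81
scene 300 43 r [26.3 31.2 45.6] z [62.2 68.4 71.8] col 81
scene 330 23 r [25.9 27.4 28.9] z [61.4 66.8 73.3] col 57
```

arm_command(targets=[0,0,0,-3,1,0,-0.28,0,0,0,-6,2,0,-0.3,0,0,0,-6,2,5,-0.31,0,0,0,-6,2,10,-0.32,0,0,0,-6,2,13,-0.32,0,0,0,-6,2,13,-0.32])

```text
time: 41.0
tool_pos: [0.5489, -0.3888, 0.1464]
ee_rot: [-3.14, 0.001, 0.132]
wrist_force: [-0.2, -0.5, -0.8]
width: 0.0622
finger_force: 8.7
```

```bash
python3 low.py | cut -c1-150|grep -E "scene|tcp|-1[123]0|top"; python3 tip.py scene top; python3 plan.py; python3 ring.py
```

```text
scene 1 440 c [-150.0, -150.0, -150.0, -150.0, -150.0, -150.0, -150.0, -150.0, -150.0, -149.0, -149.0, -149.0, -149.0, -149.0] b [33.0, 48.0, 31.0, 44
    -130 9 b 12.9 17.3 22.8 a -7.6 2.1 5.9
    -120 19 b 13.9 18.4 23.2 a -5.7 1.4 5.6
    -110 14 b 14.1 17.9 22.0 a -6.2 0.8 3.1
scene -1 391 c [-150.0, -150.0, -150.0, -150.0, -150.0, -150.0, -150.0, -150.0, -150.0, -150.0, -150.0, -150.0, -150.0, -149.0] b [-36.0, -36.0, -34.0
    -130 6 b -25.3 -21.2 -18.3 a 1.4 3.3 5.9
    -120 21 b -24.6 -19.8 -15.4 a -9.4 1.8 6.5
    -110 10 b -23.7 -19.4 -16.4 a -0.6 2.3 3.0
top 1 0 c [] b [] a []
top -1 150 c [-150.0, -150.0, -150.0, -150.0, -149.0, -149.0, -149.0, -149.0, -149.0, -149.0, -149.0, -149.0, -149.0, -148.0] b [-30.0, -40.0, -27.0, 
    -120 8 b -27.7 -25.6 -20.8 a -6.9 -1.6 6.4
    -110 6 b -26.3 -25.6 -22.1 a -4.4 0.1 4.6
tcp [ 549.3 -389.   147.4] [-1.7997e+02  2.0000e-02  7.6000e+00] w 62.7 ff 8.7 F [ 0.7 -0.3 -2. ]
top [(14, 'a', array([-6.9, -2.2,  3.2]), 'b', array([-26.5, -25.4, -21.9]))]
356 170
scene [(40, 'a', array([0.2, 2.2, 4. ]), 'b', array([-23.5, -20. , -15.8])), (41, 'a', array([0.8, 1.6, 3.1]), 'b', array([14.8, 18.4, 22.1]))]
125 305
t 41.2 tcp [ 549.5 -389.2  147.9] rpy [180.   -0.    7.6] F [ 0.  -1.3 -1.5] w 62.2 ff 8.7
scene [133. 320.] n 247 ring 579.7 -384.3 gap dir 188.9 cost 5.11 lug mid [ 550.1 -388.9]
```

arm_command(targets=[0,0,0,0.5,0.4,4,-0.32,0,0,0,0.5,0.4,8,-0.32,0,0,0,0.5,0.4,11,-0.32,0,0,0,0.5,0.4,13,-0.32,0,0,0,0.5,0.4,15,-0.32,0,0,0,0.5,0.4,16,-0.32,0,0,0,0.5,0.4,16,-0.32,0,0,0,0.5,0.4,16,-0.32])

```text
time: 42.1
tool_pos: [0.5499, -0.3896, 0.1319]
ee_rot: [3.142, -0.0, 0.132]
wrist_force: [-0.5, 0.2, -1.3]
width: 0.0623
finger_force: 8.7
```

```bash
python3 tip.py scene; python3 ring.py; python3 plan.py
```

```text
tcp [ 549.9 -389.6  131.9] [ 1.7999e+02 -1.0000e-02  7.5900e+00] w 62.3 ff 8.7 F [-0.5  0.2 -1.3]
top [(11, 'a', array([-6.6, -0.3,  7.3]), 'b', array([-26.2, -25.8, -21.2]))]
scene [(36, 'a', array([0. , 2. , 3.1]), 'b', array([-23.5, -19.5, -16.2])), (41, 'a', array([0.3, 1.5, 2.7]), 'b', array([14.4, 18.3, 22. ]))]
126 309
scene [133. 319.] n 281 ring 579.4 -384.5 gap dir 188.0 cost 6.18 lug mid [ 549.7 -388.7]
t 42.3 tcp [ 549.9 -389.6  131.9] rpy [180.   -0.    7.6] F [ 0.2  0.1 -2.3] w 62.4 ff 8.7
```

arm_command(targets=[0,0,0,0,0,1.6,-0.32,0,0,0,0,0,1.6,-0.28,0,0,0,0,0,1.5,-0.23,0,0,0,0,0,1.3,-0.18,0,0,0,0,0,1.1,-0.12,0,0,0,0,0,0.8,-0.06,0,0,0,0,0,0.5,0,0,0,0,0,0,0.1,0.06,0,0,0,0,0,-0.3,0.12,0,0,0,0,0,-0.6,0.18,0,0,0,0,0,-0.8,0.23,0,0,0,0,0,-1,0.28,0,0,0,0,0,-1.2,0.33,0,0,0,0,0,-1.4,0.38,0,0,0,0,0,-1.4,0.38,0,0,0,0,0,-1.4,0.38,0,0,0,0,0,-1.4,0.38])

```text
time: 44.0
tool_pos: [0.5498, -0.3895, 0.1331]
ee_rot: [-3.141, 0.0, 0.132]
wrist_force: [0.9, -0.0, -1.8]
width: 0.0293
finger_force: 26.1
```

arm_command(targets=[0,0,0,0,0,-2,0.38,0,0,0,0,0,-5,0.38,0,0,0,0,0,-10,0.38,0,0,0,0,0,-18,0.38,0,0,0,0,0,-30,0.38,0,0,0,0,0,-45,0.38,0,0,0,0,0,-60,0.38,0,0,0,0,0,-78,0.38,0,0,0,0,0,-95,0.38,0,0,0,0,0,-108,0.38,0,0,0,0,0,-112,0.38,0,0,0,0,0,-112,0.38,0,0,0,0,0,-112,0.38])

```text
time: 45.3
tool_pos: [0.5496, -0.3893, 0.2442]
ee_rot: [-3.14, 0.001, 0.132]
wrist_force: [0.5, -0.8, -2.0]
width: 0.0293
finger_force: 26.0
```

```bash
python3 st.py; python3 tip.py scene; python3 plan.py
```

```text
tcp [ 549.6 -389.3  244.2] w 29.3
top 43
  a 8 -1 16 b [-36.5 -32.6 -28.2] c -123.6
  a 14 -1 14 b [-36.6 -33.7 -32.4] c -122.7
  a 20 -1 18 b [-38.5 -34.9 -30.7] c -123.5
  a 26 -1 21 b [-37.  -33.2 -29.5] c -124.7
  a 32 -1 17 b [-33.6 -29.7 -26. ] c -126.3
  a 38 -1 25 b [-28.  -22.1 -12.9] c -126.1
  a 44 -1 20 b [-21.7 -12.8  -8.9] c -127.2
scene 237
  back a [42.9 45.6 47.5 48.7 50.2] c -129.8
  a 8 1 38 b [24.5 28.4 32.1] c -125.9
  a 8 -1 41 b [-35.3 -31.1 -27.4] c -125.6
  a 14 1 31 b [26.5 29.6 32.6] c -126.0
  a 14 -1 31 b [-35.4 -32.  -29.4] c -126.1
  a 20 1 34 b [27.1 30.  32.8] c -126.9
  a 20 -1 28 b [-35.  -32.8 -30. ] c -126.2
  a 26 1 40 b [25.1 28.5 31.7] c -127.9
  a 26 -1 31 b [-33.2 -30.2 -26.8] c -127.4
  a 32 1 49 b [18.8 24.9 29.1] c -128.8
  a 32 -1 44 b [-32.1 -27.1 -21.3] c -128.2
  a 38 1 83 b [ 9.4 18.3 24.3] c -129.4
  a 38 -1 69 b [-27.5 -19.3  -8.3] c -128.4
  a 44 1 35 b [ 8.3 11.3 16.4] c -130.2
  a 44 -1 49 b [-19.8 -12.6  -8.5] c -129.5
tcp [ 549.7 -389.4  244.4] [-1.7994e+02  5.0000e-02  7.5900e+00] w 29.6 ff 26.0 F [ 0.7 -0.1 -1.9]
top [(32, 'a', array([-6.3, -0.8,  5.6]), 'b', array([-41.6, -37.3, -32.4]))]
scene [(63, 'a', array([-3.8,  2.4,  4. ]), 'b', array([-39.1, -32.1, -26. ])), (67, 'a', array([-5.7,  0.5,  2.2]), 'b', array([24.5, 30.1, 35.5]))]
112 281
t 45.7 tcp [ 549.8 -389.4  244.8] rpy [-180.     0.     7.6] F [-0.6 -0.8 -2.3] w 29.9 ff 26.0
```

arm_command(targets=[0,0,0,1,-2,0,0.38,0,0,0,3,-8,0,0.38,0,0,0,8,-19,0,0.38,0,0,0,15,-36,0,0.38,0,0,0,24,-56,0,0.38,0,0,0,33,-78,0,0.38,0,0,0,43,-101,0,0.38,0,0,0,53,-124,0,0.38,0,0,0,63,-147,0,0.38,0,0,0,73,-170,0,0.38,0,0,0,82,-193,0,0.38,0,0,0,92,-215,0,0.38,0,0,0,101,-237,0,0.38,0,0,0,109,-256,0,0.38,0,0,0,116,-272,0,0.38,0,0,0,121,-284,0,0.38,0,0,0,124,-291,0,0.38,0,0,0,126,-295,0,0.38,0,0,0,126,-295,0,0.38,0,0,0,126,-295,0,0.38])

```text
time: 47.7
tool_pos: [0.6357, -0.0812, 0.2451]
ee_rot: [3.141, 0.0, 0.131]
wrist_force: [0.0, 0.6, -2.4]
width: 0.0295
finger_force: 26.0
```

```bash
python3 st.py; python3 align.py 652 -76 2>/dev/null| grep -E "spindle seen|tcp"; python3 plan.py; python3 seat.py 654.5 28 | grep top
```

```text
tcp [635.7 -81.2 245.1] w 29.5
top 15
  a 8 -1 10 b [-35.9 -33.2 -30.2] c -122.7
  a 14 -1 13 b [-35.6 -32.8 -32. ] c -124.9
  a 20 -1 18 b [-37.1 -34.2 -31.3] c -123.8
  a 26 -1 6 b [-33.7 -32.2 -30.7] c -123.6
scene 194
  back a [43.3 45.2 47.2 48.7 49.7] c -129.4
  a 8 1 32 b [25.8 30.1 32.5] c -125.8
  a 8 -1 41 b [-34.7 -29.4 -25.2] c -125.3
  a 14 1 30 b [27.9 31.5 33.9] c -126.5
  a 14 -1 34 b [-35.5 -31.1 -29.1] c -126.1
  a 20 1 33 b [28.  31.7 33.7] c -127.7
  a 20 -1 35 b [-35.1 -30.2 -28.7] c -126.7
  a 26 1 34 b [25.7 30.4 32.7] c -128.2
  a 26 -1 26 b [-33.9 -30.5 -26.1] c -126.6
  a 32 1 45 b [21.1 26.4 30.2] c -128.7
  a 32 -1 36 b [-32.2 -25.9 -20.9] c -127.9
  a 38 1 55 b [10.6 18.8 24.9] c -129.0
  a 38 -1 45 b [-27.6 -18.3  -9. ] c -128.2
  a 44 1 28 b [ 8.5 12.2 16.5] c -129.5
  a 44 -1 21 b [-17.8 -11.7  -9.1] c -128.9
tcp [635.7 -81.  245.2] psi 7.55 w 29.9 ff 26.0 F [-0.6 -0.3 -2.7]
  spindle seen n 85 [649.8 -74.9] r 21.8
  spindle seen n 197 [651.4 -76.9] r 23.1
t 48.1 tcp [635.7 -80.8 245.2] rpy [-180.    -0.     7.6] F [-0.5  0.1 -2.1] w 29.8 ff 26.0
top 60 7 r [26.  28.8 30.2] z [69.5 71.8 76.8] col 88
top 90 9 r [26.  28.6 30.1] z [66.8 72.  75.5] col 75
top 120 14 r [25.4 28.  30.5] z [64.5 72.1 77.9] col 57
top 150 9 r [25.4 28.  30.1] z [62.8 71.  75.5] col 43
top 240 4 r [39.3 40.1 41.4] z [70.1 72.5 77.5] col 82
```

arm_command(targets=[0,0,0,0,-1,3,0.38,0,0,0,-0.4,-1.6,8,0.38,0,0,0,-0.4,-1.6,13,0.38,0,0,0,-0.4,-1.6,17,0.38,0,0,0,-0.4,-1.6,20,0.38,0,0,0,-0.4,-1.6,22,0.38,0,0,0,-0.4,-1.6,24,0.38,0,0,0,-0.4,-1.6,26,0.38,0,0,0,-0.4,-1.6,26,0.38,0,0,0,-0.4,-1.6,26,0.38])

```text
time: 49.2
tool_pos: [0.6352, -0.0789, 0.2193]
ee_rot: [-3.142, -0.0, 0.132]
wrist_force: [-0.3, -0.5, -1.8]
width: 0.0298
finger_force: 26.0
```

```bash
python3 st.py | grep -E "tcp|scene|back|a 14|a 20|a 26"; python3 plan.py
```

```text
tcp [635.2 -78.9 219.3] w 29.8
  a 14 -1 11 b [-36.1 -35.6 -32.7] c -123.5
  a 20 -1 14 b [-35.1 -32.3 -31.5] c -123.3
scene 198
  back a [37.7 43.9 46.3 48.6 49.9] c -129.6
  a 14 1 35 b [23.  31.2 33.6] c -126.8
  a 14 -1 22 b [-33.  -30.2 -28.7] c -126.1
  a 20 1 34 b [25.7 29.9 33.6] c -127.2
  a 20 -1 21 b [-33.3 -30.6 -29.1] c -126.2
  a 26 1 41 b [16.2 29.2 32.5] c -128.3
  a 26 -1 26 b [-33.3 -29.1 -26.4] c -127.3
t 49.5 tcp [635.2 -78.9 219.3] rpy [180.   -0.    7.6] F [-0.8  0.2 -2.7] w 29.3 ff 26.0
```

arm_command(targets=[0,0,0,0,0,2,0.38,0,0,0,0,0,4,0.38,0,0,0,0,0,6,0.38,0,0,0,0,0,8,0.38,0,0,0,0,0,10,0.38,0,0,0,0,0,12,0.38,0,0,0,0,0,13,0.38,0,0,0,0,0,13,0.38])

```text
time: 50.3
tool_pos: [0.6351, -0.0789, 0.2059]
ee_rot: [-3.141, 0.0, 0.133]
wrist_force: [0.1, -0.4, -1.5]
width: 0.0299
finger_force: 26.0
```

```bash
python3 st.py | grep -E "tcp|scene|back|a 14|a 20|a 26"; python3 plan.py
```

```text
tcp [635.1 -78.9 205.9] w 29.9
  a 14 -1 11 b [-35.9 -33.1 -30.8] c -122.5
  a 20 -1 11 b [-35.  -34.5 -31.7] c -124.2
scene 254
  back a [36.8 38.9 43.9 47.5 49.8] c -128.4
  a 14 1 57 b [21.4 27.5 33.6] c -126.3
  a 14 -1 20 b [-33.6 -30.  -27.9] c -125.9
  a 20 1 56 b [20.8 29.  33.9] c -126.8
  a 20 -1 23 b [-33.1 -29.9 -28.9] c -126.3
  a 26 1 64 b [15.5 26.2 32. ] c -127.1
  a 26 -1 28 b [-32.7 -29.2 -26.4] c -126.3
t 50.6 tcp [635.2 -78.9 206.4] rpy [180.   -0.    7.6] F [ 0.2  0.2 -2.2] w 29.6 ff 26.0
```

arm_command(targets=[0,0,0,0,0,2,0.38,0,0,0,0,0,4,0.38,0,0,0,0,0,6,0.38,0,0,0,0,0,7.5,0.38,0,0,0,0,0,7.5,0.38,0,0,0,0,0,8,0.34,0,0,0,-1,0,8.3,0.26,0,0,0,-2,0,8.6,0.18,0,0,0,-3,0,8.9,0.1,0,0,0,-4,0,9.2,0.02,0,0,0,-5,0,9.4,-0.06,0,0,0,-6,0,9.6,-0.14,0,0,0,-7,0,9.6,-0.2,0,0,0,-8,0,9.6,-0.26,0,0,0,-8,0,9.6,-0.3,0,0,0,-8,0,9.6,-0.31,0,0,0,-8,0,9.6,-0.31])

```text
time: 52.3
tool_pos: [0.6273, -0.0797, 0.1966]
ee_rot: [-3.141, -0.0, 0.133]
wrist_force: [-0.3, 0.8, -1.5]
width: 0.0621
finger_force: 8.7
```

```bash
python3 tip.py scene; python3 plan.py; python3 seat.py 651.8 -75.7
```

```text
tcp [627.3 -79.7 196.6] [-1.7997e+02 -1.0000e-02  7.6000e+00] w 62.1 ff 8.7 F [-0.3  0.8 -1.5]
top [(14, 'a', array([-7.3, -5.7,  2.4]), 'b', array([-25.6, -22.7,  -3.1])), (14, 'a', array([-9. , -6.6,  2.3]), 'b', array([ 4. , 13.7, 20.9]))]
scene [(80, 'a', array([-6.9,  1. , 15. ]), 'b', array([-22.4, -15.8,  -2. ])), (89, 'a', array([-5.6,  2.6, 14.6]), 'b', array([ 1.3, 16.3, 22.6]))]
269 252
t 52.4 tcp [627.3 -79.8 196.6] rpy [-180.    -0.     7.6] F [-0.2  0.1 -1. ] w 61.7 ff 8.7
top 120 6 r [26.8 33.6 37. ] z [63.3 74.1 76.4] col 70
top 150 25 r [27.4 37.7 43.4] z [63.9 71.3 78.9] col 71
top 180 19 r [25.5 29.2 39.9] z [63.7 69.3 76.3] col 61
top 210 13 r [28.  38.6 42.4] z [68.5 75.  80.1] col 69
scene 0 18 r [26.5 27.6 28.5] z [60.7 66.7 72.3] col 57
scene 30 10 r [25.3 26.2 28.3] z [63.3 70.1 71.8] col 102
scene 120 5 r [29.6 31.2 33.1] z [74.5 76.1 78.5] col 115
scene 150 23 r [30.3 36.9 41.5] z [64.6 71.5 79. ] col 84
scene 210 54 r [26.6 34.  44.9] z [65.2 70.3 80.4] col 85
scene 240 22 r [25.8 28.5 30.7] z [61.6 67.  72.2] col 83
scene 270 29 r [25.3 28.4 30.2] z [61.5 67.2 71.7] col 65
scene 300 34 r [25.4 27.8 29.7] z [61.  67.  71.6] col 62
scene 330 27 r [25.7 27.6 29.4] z [61.1 65.9 72.1] col 59
```

Good. Now I lift gently.

arm_command(targets=[0,0,0,-1,0,-0.5,-0.32,0,0,0,-1,0,-2,-0.32,0,0,0,-1,0,-4,-0.32,0,0,0,-1,0,-6,-0.32,0,0,0,-1,0,-8,-0.32,0,0,0,-1,0,-11,-0.32,0,0,0,-1,0,-16,-0.3,0,0,0,-1,0,-30,-0.28,0,0,0,-1,0,-55,-0.26,0,0,0,-1,0,-80,-0.26,0,0,0,-1,0,-90,-0.26,0,0,0,-1,0,-90,-0.26])

```text
time: 53.7
tool_pos: [0.6271, -0.0803, 0.2898]
ee_rot: [3.14, -0.005, 0.132]
wrist_force: [-0.1, -0.5, -1.2]
width: 0.0596
finger_force: 8.8
```

```bash
python3 tip.py; python3 low.py | cut -c1-120; python3 seat.py 651.8 -75.7;python3 plan.py 437,-318,287,16.5
```

```text
tcp [627.1 -80.3 289.8] [179.89  -0.3    7.59] w 59.6 ff 8.8 F [-0.1 -0.5 -1.2]
top [(13, 'a', array([-5.7, -3.9,  4.2]), 'b', array([-27.1, -24.9, -19.7])), (11, 'a', array([-7.7, -5.1, -4.7]), 'b', array([14.4, 17.7, 20.6]))]
scene [(60, 'a', array([-6.1,  0.6,  3.1]), 'b', array([-23.7, -17.3, -16.2])), (64, 'a', array([-6. ,  0.4,  2. ]), 'b', array([16. , 21.9, 23.3]))]
[626.1 -80.1 286. ] 59.6
scene 1 156 c [-124.0, -123.0, -123.0, -122.0, -122.0, -122.0, -121.0, -121.0, -121.0, -120.0, -120.0, -120.0, -120.0, -
    -130 13 b 15.1 21.5 24.8 a -10.9 1.0 5.1
    -120 25 b 15.3 23.2 24.8 a -7.0 0.6 5.2
    -110 17 b 17.1 22.3 23.4 a -4.8 0.6 2.2
    -100 18 b 15.4 21.9 23.3 a -5.4 0.9 1.9
    -90 21 b 14.9 21.3 23.0 a -6.8 0.6 2.0
    -80 23 b 12.8 20.8 22.8 a -5.9 0.4 2.1
scene -1 125 c [-124.0, -124.0, -123.0, -123.0, -122.0, -122.0, -122.0, -122.0, -122.0, -122.0, -121.0, -121.0, -121.0, 
    -130 14 b -26.0 -18.1 -16.2 a -10.8 1.7 5.7
    -120 24 b -25.4 -18.8 -15.9 a -9.4 1.2 6.1
    -110 20 b -25.5 -18.4 -16.2 a -6.2 1.0 2.6
    -100 17 b -25.2 -18.3 -16.0 a -5.7 0.3 3.0
   
[... 1006 characters left out ...]
.  77.6] col 72
scene 0 18 r [26.2 27.3 28.9] z [62.1 65.9 71.7] col 55
scene 30 11 r [25.5 27.1 28.4] z [60.8 68.2 70.4] col 101
scene 150 21 r [35.6 40.8 42.7] z [64.8 68.9 71.2] col 104
scene 180 13 r [31.8 37.8 42. ] z [63.8 68.8 70.5] col 101
scene 210 43 r [27.1 34.8 45.3] z [64.5 69.3 71.1] col 96
scene 240 26 r [25.3 28.2 30.4] z [61.  67.8 71.5] col 88
scene 270 26 r [25.7 28.2 30.4] z [61.9 66.8 71.5] col 63
scene 300 29 r [25.2 27.6 29.4] z [61.9 65.9 71.2] col 62
scene 330 28 r [25.8 27.5 29.4] z [60.8 65.8 72. ] col 59
t 54.0 tcp [625.7 -80.  284.7] rpy [-179.9    0.2    7.6] F [ 0.4  0.2 -2.3] w 59.9 ff 8.8
437,-318,287,16.5 -> turn [-0.1  0.2 -8.9] shift [-218.5  211.    -1.9]
```

arm_command(targets=[0,0,0,-5,5,0,-0.27,0,0,-1,-18,17,0,-0.28,0,0,-2,-36,35,0,-0.28,0,0,-3,-56,54,0,-0.28,0,0,-4,-76,73,0,-0.28,0,0,-5,-96,93,0,-0.28,0,0,-6,-116,112,0,-0.28,0,0,-7,-136,131,0,-0.28,0,0,-8,-156,151,0,-0.28,0,0,-8.9,-176,170,0,-0.28,0,0,-8.9,-194,187,0,-0.28,0,0,-8.9,-208,201,0,-0.28,0,0,-8.9,-215,208,0,-0.28,0,0,-8.9,-217,211,0,-0.28,0,0,-8.9,-217,211,0,-0.28,0,0,-8.9,-217,211,0,-0.28])

```text
time: 55.6
tool_pos: [0.4395, -0.3173, 0.2865]
ee_rot: [-3.141, -0.0, 0.289]
wrist_force: [-1.1, 0.4, -1.8]
width: 0.0602
finger_force: 8.7
```

```bash
python3 low.py | cut -c1-90 | grep -A7 -E "scene"; python3 plan.py 439,-318.6,139.5,16.5; python3 rack.py | grep rackt
```

```text
scene 1 156 c [-124.0, -123.0, -123.0, -123.0, -122.0, -122.0, -121.0, -121.0, -121.0, -12
    -130 13 b 14.2 20.3 24.3 a -11.1 2.1 6.1
    -120 23 b 14.6 21.0 24.7 a -7.2 1.3 5.8
    -110 20 b 15.3 20.1 22.9 a -6.0 1.4 4.0
    -100 20 b 14.5 20.2 23.2 a -5.2 1.4 3.2
    -90 18 b 14.7 20.4 22.6 a -4.0 1.5 3.8
    -80 25 b 11.6 18.9 22.0 a -9.2 1.3 3.1
scene -1 126 c [-123.0, -122.0, -122.0, -122.0, -122.0, -122.0, -121.0, -121.0, -120.0, -1
    -130 10 b -24.5 -19.0 -16.1 a -8.6 3.5 6.4
    -120 24 b -25.2 -18.9 -16.1 a -6.4 2.2 6.6
    -110 16 b -24.8 -19.9 -16.3 a -3.4 1.8 3.3
    -100 18 b -23.6 -18.3 -15.9 a -4.6 2.4 3.9
    -90 16 b -23.7 -19.0 -15.6 a -5.4 1.5 3.4
    -80 18 b -22.3 -18.1 -12.7 a -4.2 1.9 3.3
top 1 0 c [] b [] a []
t 55.7 tcp [ 439.6 -317.2  286.5] rpy [-180.    -0.    16.6] F [ 0.4 -0.1 -1.4] w 60.7 ff 8.7
439,-318.6,139.5,16.5 -> turn [-0.  -0.   0.1] shift [ -1.    1.2 147. ]
top racktop 201 [ 427.8 -283.1] [60. 34.] 15.4
scene racktop 705 [ 436.8 -319.4] [ 61.7 103.8] 16.0
```

arm_command(targets=[0,0,0,-1,1,10,-0.29,0,0,0,-1.7,1.4,20,-0.29,0,0,0,-1.7,1.4,28,-0.29,0,0,0,-1.7,1.4,36,-0.29,0,0,0,-1.7,1.4,42,-0.29,0,0,0,-1.7,1.4,50,-0.29,0,0,0,-1.7,1.4,60,-0.29,0,0,0,-1.7,1.4,70,-0.29,0,0,0,-1.7,1.4,80,-0.29,0,0,0,-1.7,1.4,92,-0.29,0,0,0,-1.7,1.4,104,-0.29,0,0,0,-1.7,1.4,116,-0.29,0,0,0,-1.7,1.4,126,-0.29,0,0,0,-1.7,1.4,134,-0.29,0,0,0,-1.7,1.4,139,-0.29,0,0,0,-1.7,1.4,142,-0.29,0,0,0,-1.7,1.4,142,-0.29,0,0,0,-1.7,1.4,142,-0.29])

```text
time: 57.6
tool_pos: [0.438, -0.32, 0.1451]
ee_rot: [3.141, -0.001, 0.288]
wrist_force: [-0.2, -0.0, -1.5]
width: 0.0606
finger_force: 8.7
```

arm_command(targets=[0,0,0,0,0,2,-0.29,0,0,0,0,0,4,-0.29,0,0,0,0,0,5,-0.29,0,0,0,0,0,5,-0.29,0,0,0,0,0,5,-0.34,0,0,0,0,0,5,-0.4,0,0,0,0,0,5,-0.6,0,0,0,0,0,5,-1,0,0,0,0,0,5,-1,0,0,0,0,0,5,-1,0,0,0,0,0,5,-1])

```text
time: 58.7
tool_pos: [0.4377, -0.3198, 0.1392]
ee_rot: [-3.141, 0.0, 0.288]
wrist_force: [-0.9, -0.0, 0.3]
width: 0.0937
finger_force: 0.0
```

arm_command(targets=[0,0,0,0,0,-15,-1,0,0,0,0,0,-40,-1,0,0,0,0,0,-80,-1,0,0,0,0,0,-120,-1,0,0,0,0,0,-160,-1,0,0,0,-80,-80,-160,-1,0,0,0,-120,-120,-160,-1,0,0,0,-120,-120,-160,-1,0,0,0,-120,-120,-160,-1,0,0,0,-120,-120,-160,-1])

```text
time: 59.7
tool_pos: [0.2874, -0.238, 0.3021]
ee_rot: [3.137, -0.002, 0.287]
wrist_force: [0.4, -0.8, 0.8]
width: 0.0939
finger_force: 0.0
```

```bash
python3 plan.py; python3 rack.py; python3 rodcheck.py 2>/dev/null | grep fork; python3 -c "
from h import *
s=snap('scene'); save(s,'end.png',(60,120,380,340),2.4)"
```

```text
t 59.7 tcp [ 287.4 -238.   302.1] rpy [ 1.797e+02 -1.000e-01  1.640e+01] F [ 0.4 -0.8  0.8] w 93.9 ff 0.0
top racktop 471 [ 437.7 -316.9] [ 59.9 104.2] 16.5
 handle [355. 204.] 86 mean [ 444.  -339.9  163.4] zmax 187.0 top [ 444.3 -343.6  182. ] x 22.0 y -352.8 -331.2
 handle [335. 210.] 79 mean [ 429.2 -288.1  150.2] zmax 187.3 top [ 430.  -289.7  179.2] x 22.0 y -296.7 -277.8
scene racktop 648 [ 437.  -319.1] [ 61.3 103.7] 16.2
 handle [135. 212.] 174 mean [ 433.2 -295.4  153.8] zmax 183.6 top [ 432.  -294.7  174.3] x 18.0 y -305.1 -281.2
 handle [114. 228.] 170 mean [ 447.4 -345.7  150.9] zmax 184.0 top [ 447.7 -346.   174.4] x 23.0 y -358.9 -334.3
top fork 1 shaft n 140 x -103.9 ztop 71.1 hex [(31, np.float64(-102.6), array([67.9, 78.7]), np.float64(81.8)), (37, np.float64(-104.3), array([-82.4, -67.7]), np.float64(74.7))]
top fork 2 shaft n 0 x nan ztop 0 hex [(3, np.float64(-42.6), array([67. , 67.1]), np.float64(86.1))]
top fork 3 shaft n 139 x 12.0 ztop 70.6 hex [(37, np.float64(12.8), array([67.8, 81.1]), np.float64(88.8)), (35, np.float64(11.4), array([-81.7, -68.8]), np.float64(73.9))]
scene fork 1 shaft n 171 x -102.5 ztop 67.1 hex [(15, np.float64(-101.0), array([67.6, 79.3]), np.float64(71.7)), (59, np.float64(-102.4), array([-85.1, -67.8]), np.float64(70.2))]
scene fork 2 shaft n 0 x nan ztop 0 hex [(1, np.float64(-31.8), array([67.1, 67.1]), np.float64(83.1))]
scene fork 3 shaft n 200 x 13.1 ztop 67.3 hex [(21, np.float64(12.3), array([67.6, 81. ]), np.float64(71.9)), (61, np.float64(13.6), array([-84.2, -67.9]), np.float64(71.1))]
```

View pics/end.png

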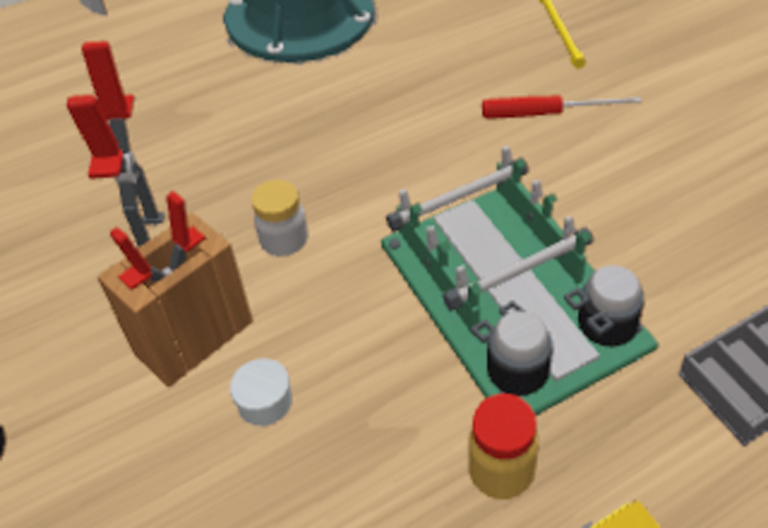

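```bash
python3 -c "
from bench import robot
print(robot.close_job())"
```

```text
the job is handed in; nothing more can be done
None
```

The job is handed in at about 60 s of robot time: both rings are shut in the spindle grooves, both loose rods are seated in places 1 and 3, the pliers are back in their rack, and the jars and tin are standing; the judge returned no verdict.

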